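Pack the shim well and shut its lid

ROBOT

A 6-joint arm with a two-finger parallel gripper is mounted at the origin on the work surface. World frame = base frame: x ahead of the robot, y to its left, z up, the work surface at z = 0. Lengths are in m, angles in rad, forces in N, time in s.
With the tool pointing down it reaches from about 0.35 to 0.925 m from the base axis. Payload 6.4 kg.
Tool frame: the origin (TCP) lies on the centre line of the jaws, within the pads' length; the fingertips stand 17 mm ahead of it and the grasp point (between the pads) lies 2 mm behind it; z points along the fingers, y is the line along which they close (so a half turn about z gives the same grasp; the last joint's range is limited). The gripper opens to 85 mm and grips with 20 to 120 N. Pads are 22 mm wide; open, the fingers measure 114 mm over their backs; the gripper's body (76 mm by 85 mm) begins 54 mm behind the grasp point. The pads swing forward as they close: fully open they stand 13 mm farther back than shut.
Start: joints at [-1.5, 0.245, 1.558, -0, 1.339, -0.174], TCP at [0.158, -0.631, 0.248] pointing down, gripper open.
Joint ranges: [-3.13, 3.13], [-1.02, 2.26], [0.13, 2.54], [-0.95, 4.09], [0.21, 2.88], [-2.74, 2.74]. Speed limits (rad/s): [2.57, 2.57, 3.14, 3.14, 3.14, 3.14].

INTERFACE

Orientations are given as [roll, pitch, yaw] about the fixed x, y, z axes, in that order (R = Rz(yaw) Ry(pitch) Rx(roll)).
In Python, from station import bot, viewer, order, nets gives the robot as it stands. The module is installed in compiled form; this text tells all that it offers.
- The arm moves only by the shell command python3 -m handwheel 'ROWS' [FORCE]. ROWS is JSON, a list of rows, each a list of 7 numbers: the shift along the tool's x, y, z each as a share of 0.03 m, from -1 to 1, then the turn, a rotation vector about the tool's x, y, z each as a share of 6 degrees, from -1 to 1, then the closure, from 0 (fully open) to 1 (shut). A call has 1 to 10 rows; each row shifts and turns the commanded pose from where the row before left it, along the tool's axes as they then stand; what a row does not reach is not made up. A row lasts 1/12 s, in which the tool goes at most 41.7 mm and 7.16 degrees, less where a joint would pass 70% of its speed; a pose out of reach is approached as far as the arm can. A call with a number of a shift or a turn outside -1 to 1 is refused whole. A call with a gripper value outside its range is refused whole. The fingers move at their own pace and stop on an object; FORCE is the grip in N (left out, the last holds). Time passes only in rows, so rows that do not move let the fingers close. It gives the time, the measured TCP pose, the force, the opening and the grip force at its end, in the units of the state.
- bot.get_state(): the state, without advancing time (a new reading comes with each control period).
- viewer.read_camera(name): name is "side" or "top"; returns a dict with "color" (400x640x3 uint8, red, green, blue), "vertical_fov" (degrees; the focal length in pixels is half the picture's height over the tangent of half this angle, whatever the lens; pixels are square), "cx", "cy" (the principal point, pixels), "cam_to_world" (4x4, takes a point from camera to world coordinates). Camera axes: x right, y up, looking along -z (the intrinsics and any distortion apply to the point x, -y, -z); pixel columns grow to the right and rows downward; lengths in m; the calibration is good to about 2 mm. A picture is of the moment at which its call begins. There is no depth.
- order.sign_off(): hands the job in; it is judged then, once.
Trained networks look in the newest picture that a camera, given by its name, has taken for a name from the list of things; names that differ only in an ending like _2 or _b are one class to them, and where a whole thing is asked for, a point or a joint stands for the part that bears it (a point fixed in the world has none). Each returns a list of dicts, best first, with "conf" (0 to 1); they miss things now and then, are a little off and sometimes report something else, mostly with a low value. They report only what shows in the picture. A call takes as long as a camera call. They do not tell look-alikes from the thing itself.
- nets.look_for(camera, thing): "location" ([row, column] in pixels, amid what is visible of it).
- nets.mark_of(camera, thing): "location" ([row, column] in pixels: a listed point, or the origin of a listed thing).
The state is a dict: "clock": time; "qpos": joint angles; "qvel": joint speeds; "joint_efforts": joint torques, N m; "position": TCP position; "tcp_rot": TCP orientation; "ft_force": force on the tool from outside, world axes, zero at the start; "ft_torque": the same for the moment, N m; "finger_gap": opening from 0.0 (shut) to 1.0 (fully open); "finger_force": force on a finger pad.
Only numpy, scipy, OpenCV 4.12 (cv2) and the standard library are available. Lean on these libraries where they do the work, as an engineer would, in place of code of your own. Each camera call takes 0.05 s, during which the arm holds its last target. There are 200 camera calls.

TASK

Pack the shim case for transport: lift the brass alignment cone out of the well and stand it upright on the round cork-topped rest, and load every loose steel shim into the well, side by side, each with one short end hooked under the retaining lip and the other end then let down just short of the step so that it lies flat on the well floor. Then push the heavy lid down gently until it is fully shut, without slamming it, and only after that swing the latch bar round over the lid. Leave the other things on the table where they are.

Things in the scene. Friction and masses are not known exactly. Their poses are not given: they have to be found in the camera images.
- case: fixed aluminium shim case, a block 288 mm (its x) by 172 mm (its y) by 50 mm high on the table, its hinge side away from the shims; origin at the centre of its underside, y towards the hinge side. Its open-topped well spans x = -132 to +132 mm and y = -52 to +60 mm; floor at z = 16 mm, rim at z = 50 mm
- well (a point): centre of the well floor between lip wall and step (case y = -4 mm), axes as the case. This floor is 96 mm wide in y but only 86 mm of it is open from above, so a shim, which lies across it along y, one end under the lip and the other down in front of the step, cannot be dropped in flat. There is room for four side by side in x, with finger room between
- lip (a point): middle of the lower free edge of the steel retaining lip. The lip runs the whole length of the well along the wall at case y = -52 mm and overhangs the floor by 10 mm (to y = -42 mm), underside 12 mm above the floor (case z = 28 mm), 4 mm thick
- step (a point): middle of the upper edge of the step on the hinge side, facing the lip. The step stands 8 mm above the floor (top at case z = 24 mm) and fills the well from case y = +44 to +60 mm along its whole length
- lid (a joint): lid angle, rad: 0 fully shut (resting on the rim), 1.57 upright, stop at 1.9; starts open near upright. The hinge is stiff and holds the lid where it is left; near upright it takes 5 to 6 N at the free edge to push, less lower down where the weight helps
- lid_hinge (a point): middle of the lid's hinge axis, parallel to the case's x at case y = +74 mm, z = 50 mm
- lid_edge (a point): middle of the lid's free edge on the outer face, the face to push (up when shut, towards the case's +y when open). A steel plate 278 mm long in x, 136 mm from hinge axis to free edge, 5 mm thick, 0.9 kg; its underside passes through the hinge axis; shut, its outer face is at case z = 55 mm. Two pull tabs stick out 8 mm from the free edge, 104 mm either side
- latch (a joint): angle of the latch bar about its upright pivot on the rim at case x = 0, y = -74 mm, rad: 0 along the case's +x, clear of the lid; grows anticlockwise seen from above to 1.57 along +y, across the lid; range -0.6 to 1.6, over 1.2 is fully across. Starts near or below 0, stays where left, takes about 2 N at the post
- latch_post (a point): middle of the latch's upright post, a steel pin 12 mm thick and 18 mm tall (case z = 65 to 83 mm), 52 mm from the pivot, on the 14 mm wide bar (case z = 57 to 65 mm, ending 61 mm from the pivot)
- shim_a_mid (a point): a flat laser-cut steel shim plate, 90 mm long (its own x), 32 mm wide (y), 6 mm thick (z), 120 g nominal, cut with one long window; this point is its centre, 3 mm above its underside. It may be turned end for end or upside down. May be absent (None). It starts flat on the cork sheet (z = 0)
- shim_b_mid (a point): a flat laser-cut steel shim plate, 90 mm long (its own x), 32 mm wide (y), 6 mm thick (z), 120 g nominal, cut with two windows; this point is its centre, 3 mm above its underside. It may be turned end for end or upside down. May be absent (None). It starts flat on the cork sheet (z = 0)
- shim_c_mid (a point): a flat laser-cut steel shim plate, 90 mm long (its own x), 32 mm wide (y), 6 mm thick (z), 120 g nominal, cut with one short window; this point is its centre, 3 mm above its underside. It may be turned end for end or upside down. May be absent (None). It starts flat on the cork sheet (z = 0)
- shim_d_mid (a point): a flat laser-cut steel shim plate, 90 mm long (its own x), 32 mm wide (y), 6 mm thick (z), 120 g nominal, cut with three windows; this point is its centre, 3 mm above its underside. It may be turned end for end or upside down. May be absent (None). It starts flat on the cork sheet (z = 0)
- cone_grip (a point): the dull brass alignment cone, 53 mm tall, 0.16 kg: a foot 36 mm across, a cone, and on top a straight cylindrical grip 20 mm across from 33 to 53 mm above its underside; this point is the middle of the grip, 43 mm above the underside, z axis up. It starts standing on the well floor
- rest_top (a point): centre of the top of the round cork-topped rest, a fixed aluminium disc 90 mm across and 6 mm high with a cork inlay
- spacer_mid (a point): violet anodised spacer ring, 28 mm across, 14 mm high, loose, not to be moved; its centre
- bead_mid (a point): white ceramic bead block 44 x 30 x 22 mm, loose, not to be moved; its centre
- driver_grip (a point): screwdriver, 120 mm long, not to be moved; this point is on its handle
- caliper_mid (a point): digital caliper 150 mm long, 10 mm high, not to be moved; its centre
- weight_center (a point): steel cylinder 40 mm across, 35 mm high, not to be moved; its centre
Not all that is in view belongs to the job. What is shaped like the part that bears shim_a_mid but black is not meant.

How it is judged:
On the way, in this order (a step that is already met when the one before it is completed fails the run):
1. the cone stands on the cork rest and every shim lies in the well, hooked under the lip and flat on the floor, the lid still open (horizontal distance between cone_grip and rest_top below 0.03 m and angle between cone_grip's own z axis and vertical below 0.1 rad and height (world z) of cone_grip between 0.044 and 0.055 m and x of shim_a_mid in the frame of case between -0.12 and 0.12 m and y of shim_a_mid in the frame of case between -0.012 and 0.004 m and z of shim_a_mid in the frame of case between 0.014 and 0.0225 m and angle between the z axis of each of shim_a_mid, shim_b_mid, shim_c_mid, shim_d_mid and the z axis of case, either way round below 0.05 rad and angle between the x axis of each of shim_a_mid, shim_b_mid, shim_c_mid, shim_d_mid and the y axis of case, either way round below 0.3 rad and x of shim_b_mid in the frame of case between -0.12 and 0.12 m and y of shim_b_mid in the frame of case between -0.012 and 0.004 m and z of shim_b_mid in the frame of case between 0.014 and 0.0225 m and x of shim_c_mid in the frame of case between -0.12 and 0.12 m and y of shim_c_mid in the frame of case between -0.012 and 0.004 m and z of shim_c_mid in the frame of case between 0.014 and 0.0225 m and x of shim_d_mid in the frame of case between -0.12 and 0.12 m and y of shim_d_mid in the frame of case between -0.012 and 0.004 m and z of shim_d_mid in the frame of case between 0.014 and 0.0225 m and value of joint lid above 0.8 rad), for 0.2 s.
2. the lid is fully shut (value of joint lid below 0.04 rad), for 0.2 s.
3. the latch bar is swung over the shut lid (value of joint latch above 1.2 rad and value of joint lid below 0.04 rad), for 0.2 s.
At the end, for the whole second after the job is handed in: Cone upright (0.1 rad) on the rest, within 30 mm of its centre; every shim present flat (0.05 rad) on the well floor, across it (0.3 rad), centre within 8 mm of the middle between lip wall and step; lid under 0.04 rad; latch over 1.2 rad (all of step 3 and horizontal distance between cone_grip and rest_top below 0.03 m and angle between cone_grip's own z axis and vertical below 0.1 rad and height (world z) of cone_grip between 0.044 and 0.055 m and x of shim_a_mid in the frame of case between -0.12 and 0.12 m and y of shim_a_mid in the frame of case between -0.012 and 0.004 m and z of shim_a_mid in the frame of case between 0.014 and 0.0225 m and angle between the z axis of each of shim_a_mid, shim_b_mid, shim_c_mid, shim_d_mid and the z axis of case, either way round below 0.05 rad and angle between the x axis of each of shim_a_mid, shim_b_mid, shim_c_mid, shim_d_mid and the y axis of case, either way round below 0.3 rad and x of shim_b_mid in the frame of case between -0.12 and 0.12 m and y of shim_b_mid in the frame of case between -0.012 and 0.004 m and z of shim_b_mid in the frame of case between 0.014 and 0.0225 m and x of shim_c_mid in the frame of case between -0.12 and 0.12 m and y of shim_c_mid in the frame of case between -0.012 and 0.004 m and z of shim_c_mid in the frame of case between 0.014 and 0.0225 m and x of shim_d_mid in the frame of case between -0.12 and 0.12 m and y of shim_d_mid in the frame of case between -0.012 and 0.004 m and z of shim_d_mid in the frame of case between 0.014 and 0.0225 m); the robot touches nothing.
It fails at once if the lid slams: it comes down faster than 1.2 rad/s (about 16 cm/s at its free edge) over the last 0.35 rad (value of joint lid below 0.35 rad and velocity of joint lid below -1.2 rad/s).
It fails at once if another thing on the table is shifted more than 30 mm (the spacer 50 mm) (distance of spacer_mid from where it was at the start of the episode above 0.05 m or distance of any of bead_mid, driver_grip, caliper_mid, weight_center from where it was at the start of the episode above 0.03 m).
Of shim_a, shim_b, shim_c, shim_d only 3 to 4 are there at a start; the rules pass over those that are not, and their reading is None.
At some moment in a run one of shim_a, shim_b, shim_c, shim_d may be knocked a few centimetres aside while the robot is not near it.
It also fails if it takes over 210 s, if anything falls off the work surface, if the arm or the gripper's body presses on something with over 40 N, if the wrist force passes 120 N, or if a joint passes its speed limit or range.

## Working session

There is one attempt and no reset: what is moved stays moved. The work goes in short steps, Python scripts to look and compute and a shell command to move; the robot and the scene stay as the last step left them, time stands still between calls to the robot, and variables do not carry over. Pictures are saved under pics/ and viewed, at most 14 in all, crops included, and the job is handed in when it is done.

```bash
mkdir -p pics; cat > h.py <<'E'
import numpy as np, cv2
from station import bot, viewer, order, nets
def cam(n):
    c=viewer.read_camera(n); return c
def K(c):
    f=c["color"].shape[0]/2/np.tan(np.radians(c["vertical_fov"])/2); return f,c["cx"],c["cy"]
def ray(c,rc):
    f,cx,cy=K(c); T=np.array(c["cam_to_world"])
    d=T[:3,:3]@np.array([(rc[1]-cx)/f,-(rc[0]-cy)/f,-1.]); return T[:3,3],d
def atz(c,rc,z):
    o,d=ray(c,rc); return o+d*(z-o[2])/d[2]
def proj(c,p):
    f,cx,cy=K(c); T=np.array(c["cam_to_world"]); q=T[:3,:3].T@(np.array(p)-T[:3,3])
    return [cy-f*q[1]/-q[2], cx+f*q[0]/-q[2]]
def tri(c1,r1,c2,r2):
    o1,d1=ray(c1,r1);o2,d2=ray(c2,r2)
    t=np.linalg.lstsq(np.c_[d1,-d2],o2-o1,rcond=None)[0]
    a=o1+d1*t[0];b=o2+d2*t[1]; return (a+b)/2,np.linalg.norm(a-b)
def save(img,n): cv2.imwrite("pics/"+n,img[:,:,::-1])
E
python3 - <<'E'
from h import *
np.set_printoptions(precision=3,suppress=True)
names="case well lip step lid_edge lid_hinge latch latch_post shim_a_mid shim_b_mid shim_c_mid shim_d_mid cone_grip rest_top spacer_mid bead_mid driver_grip caliper_mid weight_center".split()
C={n:cam(n) for n in("top","side")}
for n,c in C.items():
    save(c["color"],n+"0.png"); print(n,[k for k in c],c["vertical_fov"],c["cx"],c["cy"]);print(np.array(c["cam_to_world"]))
for t in names:
    print(t,end=" ")
    for n in C:
        print(n,[(np.round(r["location"],1).tolist(),round(r["conf"],2)) for r in nets.mark_of(n,t)[:4]],end=" ")
    print()
print(bot.get_state())
E
```

```text
top ['color', 'vertical_fov', 'cx', 'cy', 'cam_to_world'] 54.76594015391499 319.92723851301923 202.3300258976749
[[-0.01   0.984 -0.18   0.385]
 [-1.    -0.011 -0.003  0.112]
 [-0.005  0.18   0.984  0.962]
 [ 0.     0.     0.     1.   ]]
side ['color', 'vertical_fov', 'cx', 'cy', 'cam_to_world'] 49.54874193320764 319.32601407377194 196.02500317735297
[[-0.847  0.321 -0.425  0.165]
 [-0.532 -0.538  0.654  0.705]
 [-0.018  0.779  0.626  0.638]
 [ 0.     0.     0.     1.   ]]
case top [([210.6, 434.8], 0.9)] side [([161.5, 389.7], 0.58), ([311.3, 312.1], 0.23)] 
well top [] side [([152.2, 386.4], 0.65), ([237.6, 183.5], 0.29), ([204.5, 300.0], 0.26)] 
lip top [([209.1, 425.3], 0.69)] side [([156.6, 381.5], 0.64), ([310.9, 311.2], 0.17)] 
step top [([208.5, 459.6], 0.68), ([211.8, 437.5], 0.51)] side [([144.0, 392.8], 0.85), ([348.4, 223.0], 0.33)] 
lid_edge top [([196.1, 507.7], 0.9), ([182.3, 327.7], 0.51), ([231.8, 411.6], 0.22)] side [([80.9, 404.0], 0.86)] 
lid_hinge top [([210.1, 477.1], 0.7), ([191.7, 229.4], 0.29)] side [([124.1, 400.0], 0.73)] 
latch Traceback (most recent call last):
  File "<stdin>", line 10, in <module>
ValueError: it knows: bead_mid, caliper_mid, case, cone_grip, driver_grip, latch_post, lid_edge, lid_hinge, lip, rest_top, shim_a_mid, shim_b_mid, shim_c_mid, shim_d_mid, spacer_mid, step, weight_center, well
```

View pics/top0.png

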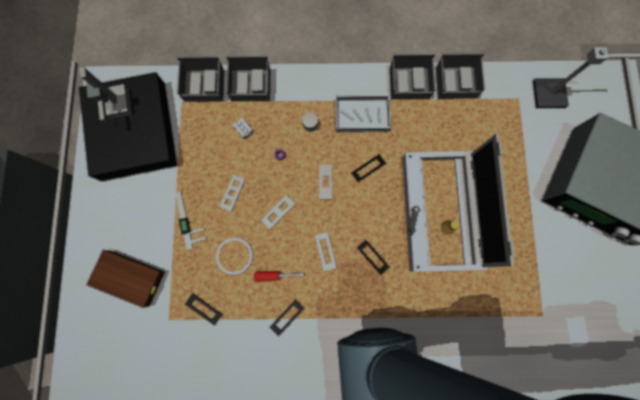

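View pics/side0.png

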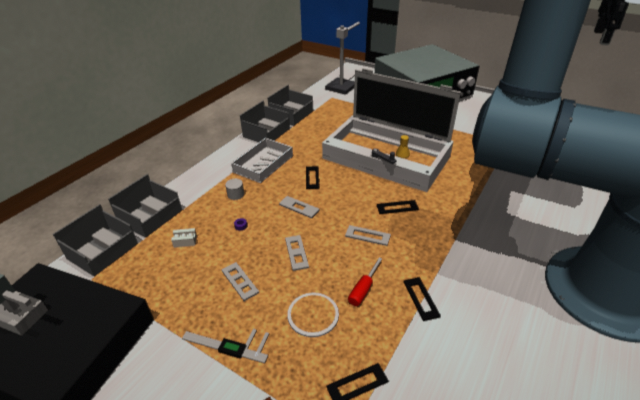

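```bash
python3 - <<'E'
from h import *
np.set_printoptions(precision=3,suppress=True)
names="case well lip step lid_edge lid_hinge latch_post shim_a_mid shim_b_mid shim_c_mid shim_d_mid cone_grip rest_top spacer_mid bead_mid driver_grip caliper_mid weight_center".split()
C={n:cam(n) for n in("top","side")}
for t in names:
    R={n:nets.mark_of(n,t)[:4] for n in C}
    print(t,[(k[0],np.round(r["location"],1).tolist(),round(r["conf"],2)) for k in R for r in R[k]])
    for a in R["top"][:3]:
        for b in R["side"][:3]:
            p,e=tri(C["top"],a["location"],C["side"],b["location"])
            if e<.02: print("    ",p,round(e,4))
st=bot.get_state();print(st["position"],st["tcp_rot"],st["finger_gap"])
c=C["top"]["color"]
save(cv2.resize(c[120:290,160:380],None,fx=3.6,fy=3.5,interpolation=cv2.INTER_CUBIC)[:600],"topshims.png")
save(cv2.resize(c[120:290,380:540],None,fx=3.5,fy=3.5,interpolation=cv2.INTER_CUBIC),"topcase.png")
E
```

```text
case [('t', [211.3, 436.9], 0.76), ('s', [159.6, 385.5], 0.8)]
     [ 0.534 -0.181 -0.002] 0.0048
well [('t', [212.5, 436.3], 0.94), ('s', [152.8, 385.5], 0.73)]
     [ 0.528 -0.17   0.026] 0.0003
lip [('t', [209.8, 425.2], 0.77)]
step [('t', [209.0, 463.7], 0.68), ('s', [144.4, 391.5], 0.74), ('s', [288.8, 360.0], 0.17)]
     [ 0.541 -0.244  0.007] 0.0042
lid_edge [('t', [197.9, 505.3], 0.74), ('t', [252.1, 324.9], 0.3), ('s', [80.3, 405.4], 0.75), ('s', [343.5, 224.1], 0.19)]
     [ 0.533 -0.265  0.185] 0.0003
lid_hinge [('t', [210.3, 478.1], 0.68), ('s', [126.9, 397.7], 0.6), ('s', [288.9, 362.3], 0.3)]
     [ 0.532 -0.259  0.057] 0.009
latch_post [('t', [230.1, 408.8], 0.69), ('s', [158.5, 390.0], 0.66), ('s', [313.5, 310.1], 0.54), ('s', [158.5, 383.5], 0.26)]
     [ 0.482 -0.09   0.071] 0.0014
     [ 0.489 -0.088  0.069] 0.0163
shim_a_mid [('t', [316.9, 288.0], 0.92), ('t', [309.5, 199.3], 0.6), ('t', [256.1, 374.0], 0.58), ('t', [166.6, 368.3], 0.56), ('s', [296.4, 418.1], 0.96), ('s', [236.3, 367.8], 0.85), ('s', [383.9, 355.1], 0.71), ('s', [206.3, 397.2], 0.67)]
     [0.286
[... 851 characters left out ...]
.8, 380.9], 0.38)]
     [0.687 0.217 0.011] 0.0192
bead_mid [('t', [128.7, 241.3], 0.58), ('s', [237.6, 184.1], 0.66), ('s', [234.2, 365.5], 0.5)]
     [0.753 0.315 0.017] 0.0015
driver_grip [('t', [275.0, 268.4], 0.73), ('s', [287.5, 359.3], 0.91)]
     [0.383 0.241 0.015] 0.0022
caliper_mid [('t', [221.2, 186.8], 0.89), ('t', [209.7, 434.3], 0.71), ('t', [152.4, 281.5], 0.28), ('s', [344.2, 226.7], 0.82), ('s', [283.9, 236.6], 0.56), ('s', [158.4, 394.7], 0.48)]
     [0.518 0.45  0.003] 0.0026
     [0.505 0.41  0.122] 0.0097
weight_center [('t', [123.8, 310.4], 0.67), ('s', [186.8, 235.2], 0.66)]
     [0.763 0.138 0.027] 0.004
[ 0.158 -0.631  0.248] [-3.142 -0.     0.245] 1.000280253230884
```

View pics/topshims.png

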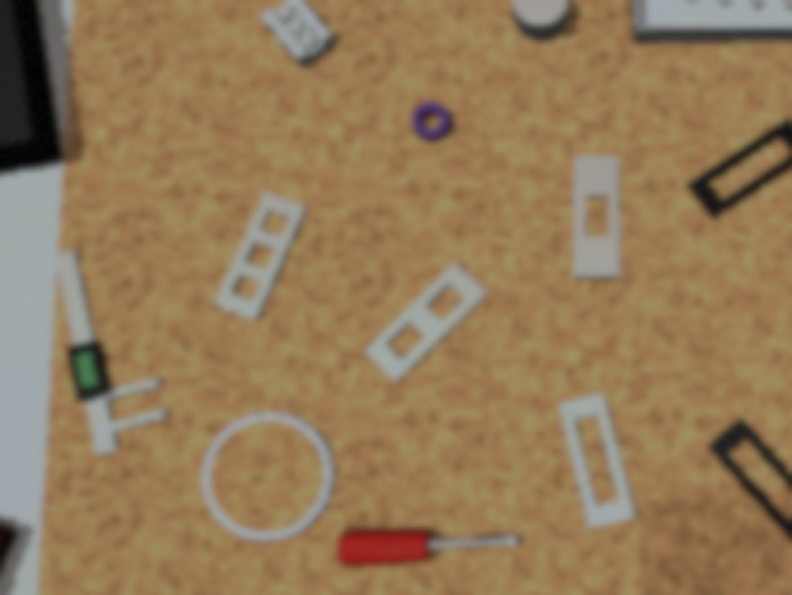

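View pics/topcase.png

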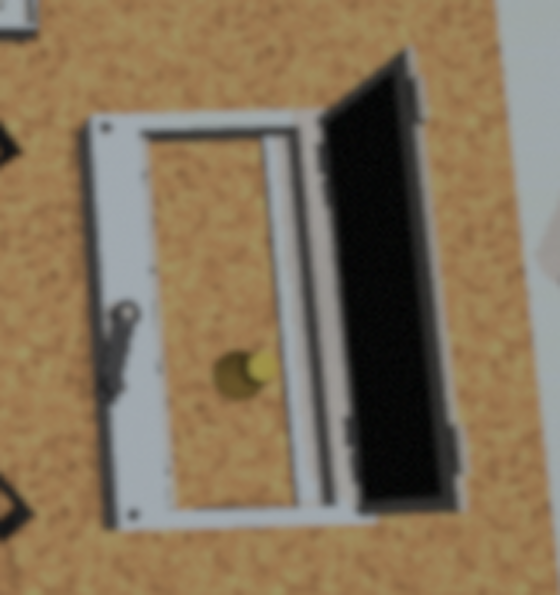

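```bash
cat >> h.py <<'E'
def shimfit(c,px,win=26,z=.006):
    """minAreaRect of bright grey blob near px(row,col); returns centre xy, yaw of long axis, (L,W)"""
    img=cv2.resize(c["color"],None,fx=4,fy=4,interpolation=cv2.INTER_CUBIC)
    r,q=int(px[0]*4),int(px[1]*4);w=win*4
    sub=img[max(r-w,0):r+w,max(q-w,0):q+w].astype(int)
    sat=sub.max(2)-sub.min(2); m=((sat<55)&(sub.max(2)>95)).astype(np.uint8)
    cs,_=cv2.findContours(m,cv2.RETR_EXTERNAL,cv2.CHAIN_APPROX_NONE)
    k=max(cs,key=cv2.contourArea)[:,0,:].astype(float)
    P=np.array([atz(c,[(y+max(r-w,0)+.5)/4-.5,(x+max(q-w,0)+.5)/4-.5],z)[:2] for x,y in k])
    (cx,cy),(a,b),t=cv2.minAreaRect((P*1000).astype(np.float32))
    if a<b: t+=90;a,b=b,a
    return np.round([cx,cy,(t+90)%180-90,a,b],1)
E
python3 - <<'E'
from h import *
C={n:cam(n) for n in("top","side")}
T={"a":(252,325),"b":(212,278),"c":(183,325),"d":(193,232),"rest":(254,234)}
S={"a":(236,368),"b":(253,297),"c":(206,299),"d":(281,240),"rest":(314,313)}
for k in T: print(k,shimfit(C["top"],T[k]),shimfit(C["side"],S[k],34))
c=C["side"]["color"]
save(cv2.resize(c[60:200,310:470],None,fx=4.2,fy=4.2,interpolation=cv2.INTER_CUBIC),"sidecase.png")
E
```

```text
a [438.8 102.7  13.5  94.4  37.9] [438.5 102.9  12.9  90.6  37.5]
b [538.8 220.5 -44.8  94.8  37.9] [538.1 220.2 -45.4  94.8  33.2]
c [ 6.145e+02  1.005e+02 -5.000e-01  9.530e+01  3.630e+01] [ 6.141e+02  1.003e+02 -4.000e-01  9.360e+01  3.720e+01]
d [588.3 337.1 -21.5  95.2  38.7] [587.5 336.8 -21.7  94.5  33.8]
rest [430.2 327.6  89.4  94.9  93.9] [429.9 327.2 -68.5  92.   89.6]
```

View pics/sidecase.png

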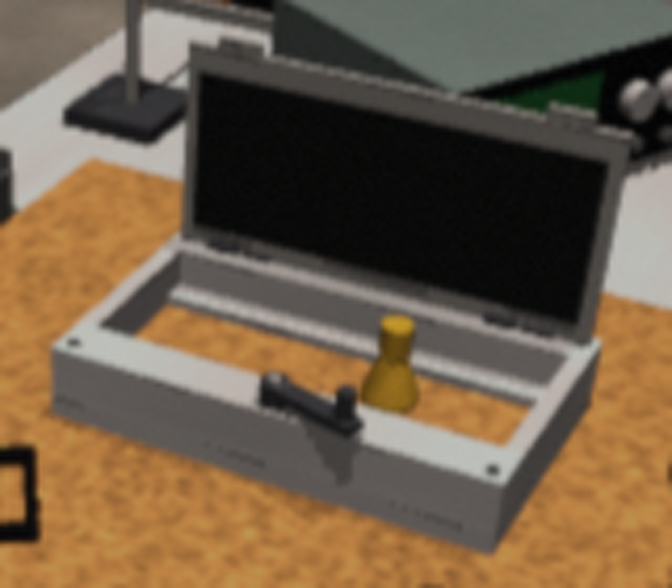

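```bash
python3 - <<'E'
from h import *
from scipy.optimize import least_squares
np.set_printoptions(precision=4,suppress=True)
C={n:cam(n) for n in("top","side")}
t=lambda u,v:(120+(v+.5)/3.5-.5,380+(u+.5)/3.5-.5)
s=lambda u,v:(60+(v+.5)/4.2-.5,310+(u+.5)/4.2-.5)
D=[("side",s(52,347),(-144,-86,50)),("side",s(503,478),(144,-86,50)),("side",s(52,412),(-144,-86,0)),("side",s(492,550),(144,-86,0)),("side",s(600,345),(144,86,50)),
("top",t(94,117),(-144,-86,50)),("top",t(117,528),(144,-86,50)),("top",t(378,524),(144,86,50))]
def w(p,q):
    c,s_=np.cos(p[2]),np.sin(p[2]);q=np.array(q)/1000
    return np.array([p[0]+c*q[0]-s_*q[1],p[1]+s_*q[0]+c*q[1],q[2]])
f=lambda p:np.concatenate([np.array(proj(C[n],w(p,q)))-px for n,px,q in D])
r=least_squares(f,[.53,-.18,3.14],loss="soft_l1")
print(r.x,np.degrees(r.x[2]));print(f(r.x).reshape(-1,2))
p=r.x
for n in C:
    print(n)
    for k,q in dict(cone=(40,0,59),post=(45,-95,74),lipL=(-132,-42,32),lipR=(132,-42,32),stepL=(-132,44,24),stepR=(132,44,24),hL=(-139,74,50),hR=(139,74,50),piv=(0,-74,65)).items():
        r_,c_=proj(C[n],w(p,q)); print(k,np.round([(c_-380)*3.5,(r_-120)*3.5] if n=="top" else [(c_-310)*4.2,(r_-60)*4.2]))
# cone top centre
for n,px in(("top",t(263,364)),("side",s(397,325))):
    o=atz(C[n],px,.069); print("cone top",n,o)
for n,px in(("top",t(108,388)),("side",s(346,391))):
    o=atz(C[n],px,.083); print("post top",n,o)
# lid top corners in side
q=[(-139,74),(139,74)]
E
```

```text
[ 0.5331 -0.1869  3.1511] 180.54549180355468
[[-0.2189 -0.3369]
 [ 1.8286 -0.1277]
 [ 0.57   -0.0514]
 [ 1.8498 -0.4864]
 [-0.9129  0.8826]
 [-1.1385 -0.0188]
 [ 0.373   0.852 ]
 [ 0.0405  0.3197]]
top
cone [240. 368.]
post [104. 376.]
lipL [150. 134.]
lipR [176. 509.]
stepL [267. 135.]
stepR [299. 507.]
hL [321. 114.]
hR [359. 516.]
piv [128. 310.]
side
cone [387. 347.]
post [330. 405.]
lipL [102. 342.]
lipR [504. 464.]
stepL [167. 293.]
stepR [553. 403.]
hL [180. 236.]
hR [588. 346.]
piv [273. 379.]
cone top top [ 0.4953 -0.1986  0.069 ]
cone top side [ 0.4939 -0.1985  0.069 ]
post top top [ 0.4789 -0.0917  0.083 ]
post top side [ 0.4819 -0.0973  0.083 ]
```

Look-alikes for shim_a: black frames at (288,317), (199,309), (374,256), (368,167) in top view. The steel one with a single long window is at (325,252), which the crop confirms, with b at (278,212), c at (325,183) and d at (232,193). All four shims are present and the rest is the ring at (234,254). I'll go to the cone first.

```bash
cat > go.py <<'E'
from h import *
import sys
from scipy.spatial.transform import Rotation as R
np.set_printoptions(precision=3,suppress=True)
CASE=(.5325,-.186,np.radians(180.5))
def w(q,p=CASE):
    c,s=np.cos(p[2]),np.sin(p[2]);q=np.array(q)/1000
    return np.array([p[0]+c*q[0]-s*q[1],p[1]+s*q[0]+c*q[1],q[2]])
def plan(p,yaw,tilt=0):
    s=bot.get_state(); Rc=R.from_euler("xyz",s["tcp_rot"])
    Rt=R.from_euler("xyz",[np.pi,0,np.radians(yaw)])*R.from_rotvec([0,-np.radians(tilt),0])
    d=np.array(p)-s["position"]
    print("t%.1f"%s["clock"],"pos",np.array(s["position"]),"q",np.array(s["qpos"]),"F",np.array(s["ft_force"]),"gap",round(s["finger_gap"],3),"ff",round(float(np.max(s["finger_force"])),1))
    print("turn u",(Rc.inv()*Rt).as_rotvec()/np.radians(6),"| shift after turn u",Rt.inv().apply(d)/.03,"| shift now u",Rc.inv().apply(d)/.03)
if __name__=="__main__":
    a=[float(x) for x in sys.argv[1:]]
    plan(a[:3],*a[3:])
E
python3 -m handwheel '[[0,0,-0.7,0,0,-0.98,0],[0,0,-0.7,0,0,-0.98,0],[0,0,0,0,0,-0.98,0],[0,0,0,0,0,-0.98,0],[0,0,0,0,0,-0.98,0],[0,0,0,0,0,-0.98,0],[0,0,0,0,0,-0.98,0],[0,0,0,0,0,-0.98,0],[0,0,0,0,0,-0.98,0],[0,0,0,0,0,-0.98,0]]'
python3 -m handwheel '[[0,0,0,0,0,-0.98,0],[0,0,0,0,0,-0.98,0],[0,0,0,0,0,-0.98,0],[0.8,0.6,0,0,0,0,0],[0.8,0.6,0,0,0,0,0],[0.8,0.6,0,0,0,0,0],[0.8,0.6,0,0,0,0,0],[0.8,0.6,0,0,0,0,0],[0.8,0.6,0,0,0,0,0],[0.8,0.6,0,0,0,0,0]]'
python3 go.py 0.4945 -0.1985 0.25 90.5
```

```text
clock: 3.63
position: [0.1575, -0.6306, 0.2903]
tcp_rot: [3.142, 0.0, 1.276]
ft_force: [0.1, -0.8, 0.6]
finger_gap: 1.002
finger_force: 0.0
clock: 4.47
position: [0.2828, -0.4603, 0.2904]
tcp_rot: [3.141, 0.0, 1.579]
ft_force: [0.5, 1.0, 0.9]
finger_gap: 1.002
finger_force: 0.0
t4.5 pos [ 0.283 -0.46   0.29 ] q [-1.23  -0.048  1.795  0.     1.394 -1.238] F [0.543 0.983 0.916] gap 1.002 ff 0.0
turn u [ 0.002  0.002 -0.009] | shift after turn u [8.666 7.132 1.346] | shift now u [8.673 7.124 1.346]
```

```bash

python3 -m handwheel '[[0.87,0.71,0,0,0,0,0],[0.87,0.71,0,0,0,0,0],[0.87,0.71,0,0,0,0,0],[0.87,0.71,0,0,0,0,0],[0.87,0.71,0,0,0,0,0],[0.87,0.71,0,0,0,0,0],[0.87,0.71,0,0,0,0,0],[0.87,0.71,0,0,0,0,0],[0.87,0.71,0,0,0,0,0],[0.87,0.71,0,0,0,0,0]]' 20
python3 -m handwheel '[[0,0,1,0,0,0,0],[0,0,1,0,0,0,0],[0,0,1,0,0,0,0],[0,0,0.5,0,0,0,0],[0,0,0,0,0,0,0]]'
python3 go.py 0.4945 -0.1985 0.062 90.5
```

```text
clock: 5.3
position: [0.4939, -0.1974, 0.2906]
tcp_rot: [3.141, 0.0, 1.579]
ft_force: [1.0, -0.7, 0.3]
finger_gap: 0.999
finger_force: 0.0
clock: 5.72
position: [0.4908, -0.1972, 0.1809]
tcp_rot: [-3.135, -0.005, 1.579]
ft_force: [-1.1, 0.8, -0.6]
finger_gap: 0.998
finger_force: 0.0
t5.7 pos [ 0.491 -0.197  0.181] q [-0.597  0.039  1.917  0.     1.194 -0.605] F [-1.079  0.835 -0.647] gap 0.998 ff 0.0
turn u [-0.065 -0.045 -0.004] | shift after turn u [-0.044  0.124  3.964] | shift now u [-0.063  0.151  3.962]
```

```bash

python3 -m handwheel '[[-0.04,0,1,0,0,0,0],[0,0,1,0,0,0,0],[0,0,1,0,0,0,0],[0,0,0.5,0,0,0,0],[0,0,0.36,0,0,0,0],[0,0,0,0,0,0,0],[0,0,0,0,0,0,0]]'
python3 go.py 0.4945 -0.1985 0.065 90.5
python3 -m handwheel '[[0,0,0,0,0,0,0.5],[0,0,0,0,0,0,1],[0,0,0,0,0,0,1],[0,0,0,0,0,0,1],[0,0,0,0,0,0,1],[0,0,0,0,0,0,1],[0,0,0,0,0,0,1],[0,0,0,0,0,0,1],[0,0,0,0,0,0,1]]' 30
python3 go.py 0.4945 -0.1985 0.065 90.5
```

```text
clock: 6.3
position: [0.4939, -0.2007, 0.0707]
tcp_rot: [3.14, 0.001, 1.579]
ft_force: [0.6, 0.6, -0.3]
finger_gap: 1.0
finger_force: 0.0
t6.3 pos [ 0.494 -0.201  0.071] q [-0.599  0.213  1.958  0.     0.969 -0.607] F [ 0.61   0.579 -0.281] gap 1.0 ff 0.0
turn u [ 0.014  0.009 -0.006] | shift after turn u [0.072 0.021 0.188] | shift now u [0.073 0.021 0.188]
clock: 7.05
position: [0.4934, -0.2003, 0.0699]
tcp_rot: [3.141, 0.0, 1.579]
ft_force: [0.1, -0.3, 3.0]
finger_gap: 0.224
finger_force: 29.5
t7.0 pos [ 0.493 -0.2    0.07 ] q [-0.599  0.213  1.959  0.     0.968 -0.607] F [ 0.071 -0.309  2.983] gap 0.224 ff 29.5
turn u [ 0.006  0.004 -0.006] | shift after turn u [0.059 0.038 0.163] | shift now u [0.059 0.038 0.163]
```

```bash

python3 -m handwheel '[[0,0,-0.3,0,0,0,1],[0,0,-1,0,0,0,1],[0,0,-1,0,0,0,1],[0,0,-1,0,0,0,1],[0,0,-0.5,0,0,0,1],[0.5,0,0,0,0,0,1],[0.9,-0.1,0,0,0,0,1],[0.9,-0.1,0,0,0,0,1],[0.9,-0.1,0,0,0,0,1],[0.9,-0.1,0,0,0,0,1]]'
python3 -m handwheel '[[0.9,-0.1,0,0,0,0,1],[0.9,-0.1,0,0,0,0,1],[0.9,-0.1,0,0,0,0,1],[0.9,-0.1,0,0,0,0,1],[0.9,-0.1,0,0,0,0,1],[0.9,-0.1,0,0,0,0,1],[0.9,-0.1,0,0,0,0,1],[0.9,-0.1,0,0,0,0,1],[0.9,-0.1,0,0,0,0,1],[0.9,-0.1,0,0,0,0,1]]'
python3 -m handwheel '[[0.9,-0.1,0,0,0,0,1],[0.9,-0.1,0,0,0,0,1],[0.9,-0.1,0,0,0,0,1],[0.9,-0.1,0,0,0,0,1],[0.5,-0.1,0,0,0,0,1],[0,0,0,0,0,0,1],[0,0,0,0,0,0,1]]'
python3 go.py 0.43 0.3275 0.062 90.5
```

```text
clock: 7.88
position: [0.4783, -0.0749, 0.1818]
tcp_rot: [-3.138, -0.002, 1.579]
ft_force: [1.1, -0.1, -1.8]
finger_gap: 0.22
finger_force: 29.6
clock: 8.72
position: [0.4457, 0.1942, 0.1819]
tcp_rot: [-3.138, 0.0, 1.579]
ft_force: [0.2, -0.7, -2.3]
finger_gap: 0.217
finger_force: 29.6
clock: 9.3
position: [0.4301, 0.3158, 0.1819]
tcp_rot: [-3.139, 0.001, 1.581]
ft_force: [-0.4, -0.3, -1.8]
finger_gap: 0.219
finger_force: 29.6
t9.3 pos [0.43  0.316 0.182] q [ 0.421  0.046  1.907 -0.     1.192  0.411] F [-0.435 -0.318 -1.774] gap 0.219 ff 29.6
turn u [-0.028  0.014  0.014] | shift after turn u [0.391 0.001 3.998] | shift now u [0.397 0.013 3.997]
```

```bash

python3 -m handwheel '[[0.39,0,0.8,0,0,0,1],[0,0,1,0,0,0,1],[0,0,1,0,0,0,1],[0,0,0.7,0,0,0,1],[0,0,0.2,0,0,0,1],[0,0,0.1,0,0,0,1],[0,0,0.1,0,0,0,1],[0,0,0,0,0,0,1],[0,0,0,0,0,0,1]]'
python3 go.py 0.43 0.3275 0.060 90.5
```

```text
clock: 10.05
position: [0.4328, 0.3274, 0.068]
tcp_rot: [3.139, -0.001, 1.579]
ft_force: [1.1, -0.1, -1.8]
finger_gap: 0.221
finger_force: 29.5
t10.1 pos [0.433 0.327 0.068] q [ 0.439  0.237  1.935 -0.     0.967  0.431] F [ 1.051 -0.135 -1.78 ] gap 0.221 ff 29.5
turn u [ 0.023 -0.01  -0.008] | shift after turn u [ 0.003 -0.093  0.265] | shift now u [ 0.002 -0.093  0.265]
```

```bash

python3 -m handwheel '[[0,0,0.1,0,0,0,1],[0,0,0.1,0,0,0,1],[0,0,0,0,0,0,1],[0,0,0,0,0,0,1]]'
python3 -m handwheel '[[0,0,0.05,0,0,0,1],[0,0,0.05,0,0,0,1],[0,0,0,0,0,0,1]]'

```

```text
clock: 10.38
position: [0.4317, 0.3271, 0.0605]
tcp_rot: [-3.141, 0.0, 1.579]
ft_force: [0.3, -0.1, -1.4]
finger_gap: 0.215
finger_force: 29.5
clock: 10.63
position: [0.4331, 0.3276, 0.0593]
tcp_rot: [3.14, -0.0, 1.579]
ft_force: [-2.1, -1.4, 9.1]
finger_gap: 0.214
finger_force: 30.3
```

```bash

python3 -m handwheel '[[0,0,-0.05,0,0,0,1],[0,0,0,0,0,0,0.5],[0,0,0,0,0,0,0.4],[0,0,0,0,0,0,0.4],[0,0,-0.5,0,0,0,0.4],[0,0,-1,0,0,0,0.4],[0,0,-1,0,0,0,0.4],[0,0,-1,0,0,0,0.4],[0,0,-0.5,0,0,0,0.4],[0,0,0,0,0,0,0.4]]'
cat > sh.py <<'E'
from go import *
C={n:cam(n) for n in("top","side")}
for k in sys.argv[1:]:
    for n in C:
        for r in nets.mark_of(n,"shim_%s_mid"%k)[:5]:
            try:
                v=shimfit(C[n],r["location"],26 if n=="top" else 34)
                if 85<v[3]<105: print(k,n,np.round(r["location"]),round(r["conf"],2),v)
            except Exception as e: pass
    
E
python3 sh.py a b c d
python3 - <<'E'
from h import *
C={n:cam(n) for n in("top","side")}
r={n:nets.mark_of(n,"cone_grip")[0] for n in C};print(r);print(tri(C["top"],r["top"]["location"],C["side"],r["side"]["location"]))
E
python3 go.py 0.5385 0.2203 0.1 135
```

```text
clock: 11.47
position: [0.4341, 0.3283, 0.1835]
tcp_rot: [3.134, -0.004, 1.579]
ft_force: [-0.3, -0.2, -1.3]
finger_gap: 0.608
finger_force: 0.0
a top [183. 324.] 0.68 [614.8 100.5  -0.9  94.7  36.1]
a top [167. 367.] 0.64 [649.9 -10.1 -55.5  92.2  34.5]
a top [255. 375.] 0.57 [423.6 -13.6  40.1  90.9  34.3]
a side [235. 366.] 0.56 [439.4 102.9  12.3  91.7  37.9]
b top [212. 277.] 0.59 [535.3 223.6 -44.3 104.4  37.3]
b side [251. 294.] 0.62 [538.5 219.8 -45.4  97.   32.8]
c top [185. 327.] 0.97 [614.8 100.5  -0.9  94.7  36.1]
d top [192. 232.] 0.53 [588.  337.  -21.8  94.9  37.9]
d side [282. 239.] 0.95 [587.2 336.9 -21.9  94.5  33.6]
{'top': {'location': [254.7, 230.5], 'conf': 0.47}, 'side': {'location': [297.0, 308.4], 'conf': 0.57}}
(array([0.43296523, 0.32747571, 0.04855706]), np.float64(0.006519745999098148))
t12.2 pos [0.432 0.327 0.179] q [0.439 0.067 1.891 0.    1.183 0.431] F [-0.912 -0.202  0.212] gap 0.598 ff 0.0
turn u [-0.001 -0.    -7.422] | shift after turn u [-5.034 -0.002  2.63 ] | shift now u [-3.59   3.529  2.63 ]
```

```bash

python3 -m handwheel '[[0,0,0,0,0,-0.93,0.4],[0,0,0,0,0,-0.93,0.4],[0,0,0,0,0,-0.93,0.4],[0,0,0,0,0,-0.93,0.4],[0,0,0,0,0,-0.93,0.4],[0,0,0,0,0,-0.93,0.4],[0,0,0,0,0,-0.93,0.4],[0,0,0,0,0,-0.93,0.4],[-0.83,0,0,0,0,0,0.4],[-0.84,0,0.5,0,0,0,0.4]]'
python3 -m handwheel '[[-0.84,0,0.5,0,0,0,0.4],[-0.84,0,0.5,0,0,0,0.4],[-0.84,0,0.5,0,0,0,0.4],[-0.84,0,0.5,0,0,0,0.4],[0,0,0,0,0,0,0.4],[0,0,0,0,0,0,0.4]]'
python3 go.py 0.5385 0.2203 0.0175 135
```

```text
clock: 13.0
position: [0.4691, 0.2928, 0.1669]
tcp_rot: [3.136, 0.003, 2.361]
ft_force: [0.8, -0.4, 0.7]
finger_gap: 0.6
finger_force: 0.0
clock: 13.5
position: [0.5387, 0.2197, 0.103]
tcp_rot: [-3.14, -0.001, 2.356]
ft_force: [0.0, -0.2, -0.3]
finger_gap: 0.602
finger_force: 0.0
t13.5 pos [0.539 0.22  0.103] q [ 0.192  0.264  1.824  0.     1.056 -0.593] F [ 0.04  -0.184 -0.345] gap 0.602 ff 0.0
turn u [-0.015 -0.013 -0.002] | shift after turn u [0.017 0.009 2.851] | shift now u [0.013 0.014 2.851]
```

```bash

python3 -m handwheel '[[0,0,0.8,0,0,0,0.4],[0,0,0.8,0,0,0,0.4],[0,0,0.8,0,0,0,0.4],[0,0,0.2,0,0,0,0.4],[0,0,0.1,0,0,0,0.4],[0,0,0,0,0,0,0.4],[0,0,0,0,0,0,0.4],[0,0,0,0,0,0,0.4]]'
python3 go.py 0.5385 0.2203 0.0175 135
```

```text
clock: 14.17
position: [0.5399, 0.2211, 0.0249]
tcp_rot: [3.139, 0.002, 2.358]
ft_force: [-0.3, -0.0, 0.4]
finger_gap: 0.599
finger_force: 0.0
t14.2 pos [0.54  0.221 0.025] q [ 0.195  0.394  1.832  0.     0.912 -0.593] F [-0.273 -0.045  0.399] gap 0.599 ff 0.0
turn u [0.026 0.017 0.021] | shift after turn u [ 0.014 -0.053  0.246] | shift now u [ 0.014 -0.053  0.246]
```

```bash

python3 -m handwheel '[[0,0,0.1,0,0,0,0.4],[0,0,0.1,0,0,0,0.4],[0,0,0.04,0,0,0,0.4],[0,0,0,0,0,0,0.4],[0,0,0,0,0,0,0.4]]'
python3 go.py 0.5385 0.2203 0.0175 135
python3 -m handwheel '[[0,0,0,0,0,0,0.6],[0,0,0,0,0,0,0.8],[0,0,0,0,0,0,0.8],[0,0,0,0,0,0,0.8],[0,0,0,0,0,0,0.8]]' 40
python3 go.py 0.5385 0.2203 0.0175 135
```

```text
clock: 14.58
position: [0.5385, 0.2206, 0.0156]
tcp_rot: [-3.141, -0.0, 2.358]
ft_force: [1.0, 0.5, -0.2]
finger_gap: 0.598
finger_force: 0.0
t14.6 pos [0.539 0.221 0.016] q [ 0.194  0.409  1.833  0.     0.899 -0.593] F [ 1.024  0.55  -0.239] gap 0.598 ff 0.0
turn u [-0.003 -0.002  0.017] | shift after turn u [-0.005 -0.007 -0.062] | shift now u [-0.005 -0.007 -0.062]
clock: 15.0
position: [0.5394, 0.2208, 0.0167]
tcp_rot: [3.14, 0.001, 2.358]
ft_force: [-0.6, 0.3, 5.4]
finger_gap: 0.359
finger_force: 42.7
t15.0 pos [0.539 0.221 0.017] q [ 0.194  0.408  1.832 -0.     0.9   -0.593] F [-0.618  0.297  5.435] gap 0.359 ff 42.7
turn u [0.012 0.009 0.018] | shift after turn u [ 0.011 -0.033 -0.028] | shift now u [ 0.011 -0.033 -0.028]
```

```bash
cat > well.py <<'E'
from go import *
x,cy,cz,tilt=[float(v) for v in sys.argv[1:5]]; a=13.5
t=np.radians(tilt)
plan(w((x,cy-a*np.sin(t),cz+a*np.cos(t))),90.5,tilt)
E
python3 -m handwheel '[[0,0,-0.2,0,0,0,0.8],[0,0,-0.9,0,0,0,0.8],[0,0,-1,0,0,0,0.8],[0,0,-1,0,0,0.5,0.8],[0,0,-1,0,0,0.92,0.8],[0,0,0,0,0,1,0.8],[0,0,0,0,0,1,0.8],[0,0,0,0,0,1,0.8],[0,0,0,0,0,1,0.8],[0,0,0,0,0,1,0.8]]'
python3 -m handwheel '[[0,0,0,0,0,1,0.8],[0,0,0,0,0,0,0.8],[0,0,0,0,0,0,0.8]]'
python3 well.py -96 8 80 0
```

```text
clock: 15.83
position: [0.5379, 0.2205, 0.1382]
tcp_rot: [-3.14, 0.0, 1.681]
ft_force: [0.9, -0.0, -1.1]
finger_gap: 0.356
finger_force: 40.2
clock: 16.08
position: [0.5381, 0.2205, 0.1383]
tcp_rot: [-3.14, 0.0, 1.584]
ft_force: [0.2, -0.0, -1.6]
finger_gap: 0.357
finger_force: 40.2
t16.1 pos [0.538 0.221 0.138] q [0.194 0.212 1.812 0.    1.119 0.181] F [ 0.168 -0.007 -1.599] gap 0.357 ff 40.2
turn u [-0.011  0.002  0.039] | shift after turn u [-13.815   2.895   1.493] | shift now u [-13.827   2.839   1.492]
```

```bash

python3 -m handwheel '[[-0.5,0.18,0,0,0,0.04,0.8],[-0.9,0.18,0,0,0,0,0.8],[-0.9,0.18,0,0,0,0,0.8],[-0.9,0.18,0,0,0,0,0.8],[-0.9,0.18,0,0,0,0,0.8],[-0.9,0.18,0,0,0,0,0.8],[-0.9,0.18,0,0,0,0,0.8],[-0.9,0.18,0,0,0,0,0.8],[-0.9,0.18,0,0,0,0,0.8],[-0.9,0.18,0,0,0,0,0.8]]'
python3 -m handwheel '[[-0.9,0.18,0,0,0,0,0.8],[-0.9,0.18,0,0,0,0,0.8],[-0.9,0.18,0,0,0,0,0.8],[-0.9,0.18,0,0,0,0,0.8],[-0.9,0.18,0,0,0,0,0.8],[-0.7,0.2,0,0,0,0,0.8],[0,0,0,0,-1,0,0.8],[0,0,0,0,-1,0,0.8],[0,0,0,0,0,0,0.8],[0,0,0,0,0,0,0.8]]'
python3 well.py -96 8 42 12
```

```text
clock: 16.92
position: [0.5941, -0.0383, 0.1386]
tcp_rot: [-3.141, -0.0, 1.579]
ft_force: [0.6, 0.7, -2.0]
finger_gap: 0.356
finger_force: 40.2
clock: 17.75
position: [0.6278, -0.1915, 0.138]
tcp_rot: [-3.14, 0.206, 1.58]
ft_force: [0.5, -0.4, -0.6]
finger_gap: 0.355
finger_force: 40.2
t17.8 pos [ 0.628 -0.192  0.138] q [-0.4    0.352  1.649 -0.217  1.069 -0.311] F [ 0.534 -0.438 -0.638] gap 0.355 ff 40.2
turn u [-0.017 -0.029  0.007] | shift after turn u [0.612 0.025 2.692] | shift now u [0.604 0.031 2.694]
```

```bash

python3 -m handwheel '[[0.2,0,0.6,0,0,0,0.8],[0.2,0.02,0.6,0,0,0,0.8],[0.2,0,0.6,0,0,0,0.8],[0,0,0.5,0,0,0,0.8],[0,0,0.35,0,0,0,0.8],[0,0,0,0,0,0,0.8],[0,0,0,0,0,0,0.8],[0,0,0,0,0,0,0.8]]'
python3 well.py -96 8 30 12
```

```text
clock: 18.42
position: [0.6296, -0.1924, 0.0585]
tcp_rot: [3.14, 0.21, 1.576]
ft_force: [1.1, -0.6, -0.5]
finger_gap: 0.35
finger_force: 40.2
t18.4 pos [ 0.63  -0.192  0.059] q [-0.399  0.465  1.666 -0.239  0.939 -0.27 ] F [ 1.079 -0.578 -0.486] gap 0.35 ff 40.2
turn u [ 0.011  0.005 -0.03 ] | shift after turn u [ 0.173 -0.036  0.485] | shift now u [ 0.173 -0.037  0.485]
```

```bash

python3 -m handwheel '[[0.08,-0.01,0.2,0,0,0,0.8],[0.08,0,0.15,0,0,0,0.8],[0,0,0.08,0,0,0,0.8],[0,0,0,0,0,0,0.8],[0,0,0,0,0,0,0.8]]'
python3 well.py -96 -4.4 30 12
python3 - <<'E'
from h import *
c=cam("side")["color"];save(cv2.resize(c[60:200,310:470],None,fx=4.2,fy=4.2,interpolation=cv2.INTER_CUBIC),"s1.png")
E
```

```text
clock: 18.83
position: [0.6284, -0.1896, 0.0434]
tcp_rot: [-3.141, 0.209, 1.577]
ft_force: [0.1, 0.2, -1.1]
finger_gap: 0.356
finger_force: 40.2
t18.8 pos [ 0.628 -0.19   0.043] q [-0.396  0.486  1.67  -0.243  0.918 -0.26 ] F [ 0.093  0.198 -1.069] gap 0.356 ff 40.2
turn u [-0.009 -0.002 -0.023] | shift after turn u [ 0.381  0.005 -0.073] | shift now u [ 0.381  0.004 -0.073]
```

View pics/s1.png

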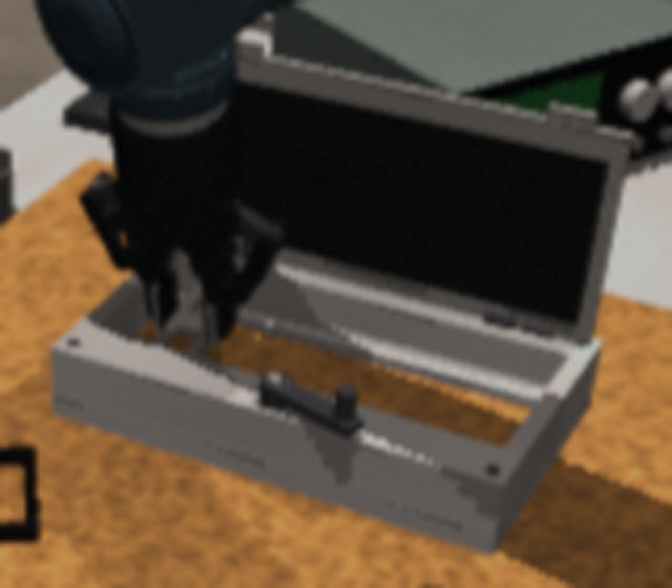

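```bash

python3 -m handwheel '[[0.1,0,-0.02,0,0,0,0.8],[0.1,0,-0.02,0,0,0,0.8],[0.1,0,-0.02,0,0,0,0.8],[0.08,0,-0.02,0,0,0,0.8],[0,0,0,0,0,0,0.8],[0,0,0,0,0,0,0.8]]'
python3 well.py -96 -4 24.2 6
```

```text
clock: 19.38
position: [0.6285, -0.1778, 0.0437]
tcp_rot: [3.142, 0.209, 1.577]
ft_force: [0.2, 0.3, -1.3]
finger_gap: 0.355
finger_force: 40.2
t19.4 pos [ 0.628 -0.178  0.044] q [-0.378  0.481  1.677 -0.245  0.919 -0.242] F [ 0.181  0.268 -1.316] gap 0.355 ff 40.2
turn u [-0.003  1.    -0.022] | shift after turn u [-0.043 -0.001  0.208] | shift now u [-0.021 -0.001  0.211]
```

```bash

python3 -m handwheel '[[-0.02,0,0.05,0,0.33,0,0.8],[-0.01,0,0.08,0,0.33,0,0.8],[-0.01,0,0.08,0,0.34,0,0.8],[0,0,0,0,0,0,0.8],[0,0,0,0,0,0,0.8],[0,0,0,0,0,0,0.8]]'
python3 well.py -96 -4 19.3 0
```

```text
clock: 19.88
position: [0.6284, -0.1803, 0.0377]
tcp_rot: [-3.142, 0.105, 1.577]
ft_force: [-0.0, 0.3, -1.5]
finger_gap: 0.361
finger_force: 40.2
t19.9 pos [ 0.628 -0.18   0.038] q [-0.417  0.496  1.66  -0.119  0.946 -0.356] F [-0.022  0.285 -1.512] gap 0.361 ff 40.2
turn u [-0.002  1.007 -0.026] | shift after turn u [-0.03   0.001  0.163] | shift now u [-0.013  0.001  0.165]
```

```bash

python3 -m handwheel '[[-0.01,0,0.05,0,0.33,0,0.8],[-0.01,0,0.06,0,0.33,0,0.8],[-0.01,0,0.06,0,0.34,0,0.8],[0,0,0,0,0,0,0.8],[0,0,0,0,0,0,0.8],[0,0,0,0,0,0,0.8]]'
python3 well.py -96 -4 19.3 0
```

```text
clock: 20.38
position: [0.6285, -0.1813, 0.0327]
tcp_rot: [-3.142, 0.001, 1.577]
ft_force: [0.1, -0.2, -1.0]
finger_gap: 0.355
finger_force: 40.5
t20.4 pos [ 0.628 -0.181  0.033] q [-0.454  0.514  1.641 -0.001  0.986 -0.459] F [ 0.136 -0.227 -1.001] gap 0.355 ff 40.5
turn u [-0.001  0.011 -0.021] | shift after turn u [ 0.006 -0.    -0.003] | shift now u [ 0.006 -0.    -0.003]
```

```bash

python3 -m handwheel '[[0,0,0.04,0,0,0,0.8],[0,0,0.03,0,0,0,0.8],[0,0,0,0,0,0,0.8]]'
python3 -m handwheel '[[0,0,0,0,0,0,0.55],[0,0,0,0,0,0,0.55],[0,0,0,0,0,0,0.55],[0,0,-0.1,0,0,0,0.55],[0,0,-0.5,0,0,0,0.55],[0,0,-1,0,0,0,0.5],[0,0,-1,0,0,0,0.4],[0,0,-1,0,0,0,0.4],[0,0,-0.5,0,0,0,0.4],[0,0,0,0,0,0,0.4]]'
python3 go.py 0.6145 0.1005 0.12 -0.7
```

```text
clock: 20.63
position: [0.6286, -0.1814, 0.0326]
tcp_rot: [-3.14, 0.001, 1.578]
ft_force: [-7.1, 1.6, 11.7]
finger_gap: 0.354
finger_force: 45.7
clock: 21.47
position: [0.631, -0.1827, 0.1592]
tcp_rot: [3.133, 0.004, 1.577]
ft_force: [0.4, -0.2, 0.0]
finger_gap: 0.605
finger_force: 0.0
t21.5 pos [ 0.631 -0.183  0.159] q [-0.454  0.343  1.607 -0.     1.182 -0.46 ] F [ 0.394 -0.176  0.044] gap 0.605 ff 0.0
turn u [ 0.094 -0.031 15.176] | shift after turn u [-0.665 -9.432  1.307] | shift now u [ 9.448 -0.502  1.263]
```

```bash
python3 sh.py b c a d
python3 - <<'E'
from h import *
c=cam("top")["color"];save(np.vstack([cv2.resize(c[120:280,380:540],None,fx=3,fy=3,interpolation=cv2.INTER_CUBIC)]),"t1.png")
E
```

```text
c top [183. 327.] 0.89 [614.5 100.3  -0.5  94.1  35.6]
c side [205. 299.] 0.93 [614.1 100.4  -0.5  93.5  37.1]
a top [168. 364.] 0.83 [649.8  -9.7 -56.8  91.3  34.5]
a top [256. 377.] 0.77 [423.8 -13.5  40.1  91.2  34.5]
a top [254. 327.] 0.63 [438.8 102.1  13.6  94.1  37.5]
a side [236. 364.] 0.67 [438.4 102.8  12.   91.1  38.4]
d top [196. 232.] 0.67 [588.1 337.1 -21.5  94.4  37.9]
d side [285. 238.] 0.97 [587.6 336.7 -21.7  94.3  33.7]
```

View pics/t1.png

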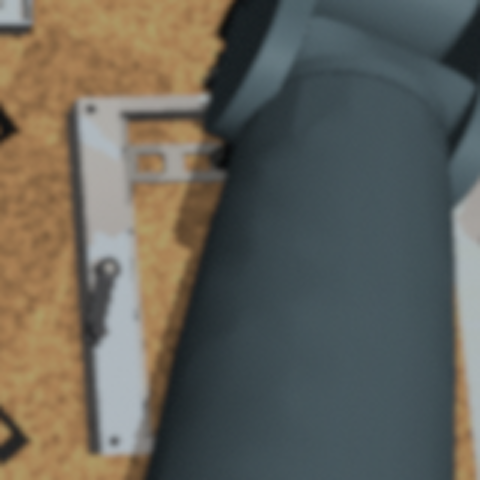

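```bash

python3 -m handwheel '[[0.94,-0.05,0,0,0,0,0.4],[0.94,-0.05,0,0,0,0,0.4],[0.94,-0.05,0,0,0,0,0.4],[0.94,-0.05,0,0,0,0,0.4],[0.94,-0.05,0,0,0,0,0.4],[0.94,-0.05,0,0,0,0,0.4],[0.94,-0.05,0,0,0,0,0.4],[0.94,-0.05,0,0,0,0,0.4],[0.94,-0.05,0,0,0,0,0.4],[0.94,-0.05,0,0,0,0,0.4]]'
python3 -m handwheel '[[0,0,0,0,0,1,0.4],[0,0,0,0,0,1,0.4],[0,0,0,0,0,1,0.4],[0,0,0,0,0,1,0.4],[0,0,0,0,0,1,0.4],[0,0,0,0,0,1,0.4],[0,0,0,0,0,1,0.4],[0,0,0,0,0,1,0.4],[0,0,0,0,0,1,0.4],[0,0,0,0,0,1,0.4]]'
python3 -m handwheel '[[0,0,0.4,0,0,1,0.4],[0,0,0.4,0,0,1,0.4],[0,0,0.4,0,0,1,0.4],[0,0,0.4,0,0,1,0.4],[0,0,0.4,0,0,1,0.4],[0,0,0.4,0,0,0.14,0.4],[0,0,0,0,0,0,0.4],[0,0,0,0,0,0,0.4],[0,0,0,0,0,0,0.4]]'
python3 go.py 0.6143 0.1004 0.0185 -0.5
```

```text
clock: 22.85
position: [0.6115, 0.1017, 0.1535]
tcp_rot: [3.142, -0.0, 1.577]
ft_force: [-0.7, -0.3, 0.5]
finger_gap: 0.6
finger_force: 0.0
clock: 23.68
position: [0.6117, 0.1003, 0.1534]
tcp_rot: [-3.142, 0.0, 0.524]
ft_force: [0.9, 0.7, -0.1]
finger_gap: 0.599
finger_force: 0.0
clock: 24.43
position: [0.6122, 0.1004, 0.0822]
tcp_rot: [3.142, -0.001, -0.007]
ft_force: [0.4, 0.2, 0.1]
finger_gap: 0.597
finger_force: 0.0
t24.4 pos [0.612 0.1   0.082] q [-0.02   0.373  1.729 -0.     1.039  1.558] F [0.358 0.209 0.11 ] gap 0.597 ff 0.0
turn u [ 0.    -0.009  0.015] | shift after turn u [ 0.069 -0.002  2.122] | shift now u [ 0.067 -0.002  2.122]
```

```bash

python3 -m handwheel '[[0.07,0,0.6,0,0,0,0.4],[0,0,0.6,0,0,0,0.4],[0,0,0.5,0,0,0,0.4],[0,0,0.2,0,0,0,0.4],[0,0,0.1,0,0,0,0.4],[0,0,0.07,0,0,0,0.4],[0,0,0,0,0,0,0.4],[0,0,0,0,0,0,0.4]]'
python3 go.py 0.6143 0.1004 0.017 -0.5
```

```text
clock: 25.1
position: [0.6146, 0.1004, 0.0204]
tcp_rot: [3.142, -0.002, -0.008]
ft_force: [0.2, -0.2, 0.7]
finger_gap: 0.603
finger_force: 0.0
t25.1 pos [0.615 0.1   0.02 ] q [-0.02   0.475  1.727 -0.     0.938  1.559] F [ 0.232 -0.18   0.731] gap 0.603 ff 0.0
turn u [ 0.    -0.015  0.002] | shift after turn u [-0.009 -0.002  0.112] | shift now u [-0.009 -0.002  0.112]
```

```bash

python3 -m handwheel '[[0,0,0.09,0,0,0,0.4],[0,0,0,0,0,0,0.4],[0,0,0,0,0,0,0.6],[0,0,0,0,0,0,0.8],[0,0,0,0,0,0,0.8],[0,0,0,0,0,0,0.8],[0,0,0,0,0,0,0.8],[0,0,0,0,0,0,0.8]]' 40
python3 go.py 0.6143 0.1004 0.017 -0.5
python3 -m handwheel '[[0,0,-0.2,0,0,0,0.8],[0,0,-0.9,0,0,0,0.8],[0,0,-1,0,0,-0.5,0.8],[0,0,-1,0,0,-1,0.8],[0,0,-1,0,0,-1,0.8],[0,0,0,0,0,-1,0.8],[0,0,0,0,0,-1,0.8],[0,0,0,0,0,-1,0.8],[0,0,0,0,0,-1,0.8],[0,0,0,0,0,-1,0.8]]'
python3 -m handwheel '[[0,0,0,0,0,-1,0.8],[0,0,0,0,0,-1,0.8],[0,0,0,0,0,-1,0.8],[0,0,0,0,0,-1,0.8],[0,0,0,0,0,-1,0.8],[0,0,0,0,0,-1,0.8],[0,0,0,0,0,-1,0.8],[0,0,0,0,0,-0.66,0.8],[0,0,0,0,0,0,0.8],[0,0,0,0,0,0,0.8]]'
python3 well.py -32 8 80 0
```

```text
clock: 25.77
position: [0.6143, 0.1003, 0.0173]
tcp_rot: [3.142, -0.001, -0.009]
ft_force: [-0.1, -0.7, 3.4]
finger_gap: 0.357
finger_force: 40.2
t25.8 pos [0.614 0.1   0.017] q [-0.02   0.48   1.727 -0.     0.933  1.559] F [-0.1   -0.682  3.427] gap 0.357 ff 40.2
turn u [ 0.    -0.008  0.001] | shift after turn u [ 0.001 -0.003  0.009] | shift now u [ 0.001 -0.003  0.009]
clock: 26.6
position: [0.6131, 0.1004, 0.1392]
tcp_rot: [-3.141, 0.001, 0.782]
ft_force: [-0.8, -1.6, -1.8]
finger_gap: 0.355
finger_force: 40.0
clock: 27.43
position: [0.6134, 0.1004, 0.1393]
tcp_rot: [-3.141, -0.0, 1.577]
ft_force: [-0.2, 0.5, -1.0]
finger_gap: 0.358
finger_force: 40.0
t27.4 pos [0.613 0.1   0.139] q [-0.02   0.297  1.706  0.     1.139 -0.026] F [-0.165  0.474 -0.999] gap 0.358 ff 40.0
turn u [-0.01  -0.001 -0.023] | shift after turn u [-9.789 -1.712  1.526] | shift now u [-9.793 -1.687  1.527]
```

```bash

python3 -m handwheel '[[-0.4,-0.14,0,0,0,-0.02,0.8],[-0.85,-0.14,0,0,0,0,0.8],[-0.85,-0.14,0,0,0,0,0.8],[-0.85,-0.14,0,0,0,0,0.8],[-0.85,-0.14,0,0,0,0,0.8],[-0.85,-0.14,0,0,0,0,0.8],[-0.85,-0.14,0,0,0,0,0.8],[-0.85,-0.14,0,0,0,0,0.8],[-0.85,-0.14,0,0,0,0,0.8],[-0.85,-0.14,0,0,0,0,0.8]]'
python3 -m handwheel '[[-0.85,-0.14,0,0,0,0,0.8],[-0.85,-0.15,0,0,0,0,0.8],[0,0,0,0,-1,0,0.8],[0,0,0,0,-1,0,0.8],[0,0,0,0,0,0,0.8],[0,0,0,0,0,0,0.8],[0,0,0,0,0,0,0.8]]'
python3 well.py -32 8 31 12
```

```text
clock: 28.27
position: [0.5733, -0.1434, 0.1397]
tcp_rot: [-3.141, 0.0, 1.58]
ft_force: [0.6, -0.1, -1.9]
finger_gap: 0.357
finger_force: 40.0
clock: 28.85
position: [0.5659, -0.1928, 0.1398]
tcp_rot: [-3.142, 0.208, 1.581]
ft_force: [0.6, -0.5, -1.1]
finger_gap: 0.357
finger_force: 40.0
t28.9 pos [ 0.566 -0.193  0.14 ] q [-0.443  0.221  1.809 -0.218  1.031 -0.349] F [ 0.587 -0.488 -1.094] gap 0.357 ff 40.0
turn u [ 0.002 -0.018  0.012] | shift after turn u [ 0.725 -0.046  3.103] | shift now u [ 0.719 -0.045  3.105]
```

```bash

python3 -m handwheel '[[0.24,-0.01,0.6,0,0,0,0.8],[0.24,-0.02,0.6,0,0,0,0.8],[0.24,-0.02,0.6,0,0,0,0.8],[0,0,0.5,0,0,0,0.8],[0,0,0.4,0,0,0,0.8],[0,0,0.25,0,0,0,0.8],[0,0,0.1,0,0,0,0.8],[0,0,0,0,0,0,0.8],[0,0,0,0,0,0,0.8],[0,0,0,0,0,0,0.8]]'
python3 well.py -32 -4.4 30 12
```

```text
clock: 29.68
position: [0.5654, -0.1912, 0.0469]
tcp_rot: [3.139, 0.211, 1.581]
ft_force: [-0.9, -1.6, 1.7]
finger_gap: 0.351
finger_force: 40.5
t29.7 pos [ 0.565 -0.191  0.047] q [-0.441  0.363  1.835 -0.249  0.865 -0.296] F [-0.885 -1.592  1.746] gap 0.351 ff 40.5
turn u [0.022 0.01  0.01 ] | shift after turn u [ 0.438 -0.029  0.031] | shift now u [ 0.438 -0.028  0.031]
```

```bash

python3 -m handwheel '[[0,0,0,0,0,0,0.8],[0,0,0,0,0,0,0.8]]'
python3 well.py -32 -4.4 30 12
```

```text
clock: 29.85
position: [0.5654, -0.191, 0.0467]
tcp_rot: [3.139, 0.21, 1.581]
ft_force: [0.3, -1.9, 3.1]
finger_gap: 0.36
finger_force: 40.5
t29.9 pos [ 0.565 -0.191  0.047] q [-0.44   0.363  1.835 -0.249  0.865 -0.296] F [ 0.262 -1.889  3.068] gap 0.36 ff 40.5
turn u [0.024 0.01  0.011] | shift after turn u [ 0.431 -0.029  0.027] | shift now u [ 0.431 -0.029  0.026]
```

```bash
cat > pic.py <<'E'
from h import *
import sys
a=cam("top")["color"][130:280,390:520];b=cam("side")["color"][70:200,330:470]
f=lambda x,s:cv2.resize(x,s,interpolation=cv2.INTER_CUBIC)
save(np.hstack([f(a,(390,450)),f(b,(410,450))]),sys.argv[1])
E
python3 pic.py m1.png
```

```text
(no output)
```

View pics/m1.png

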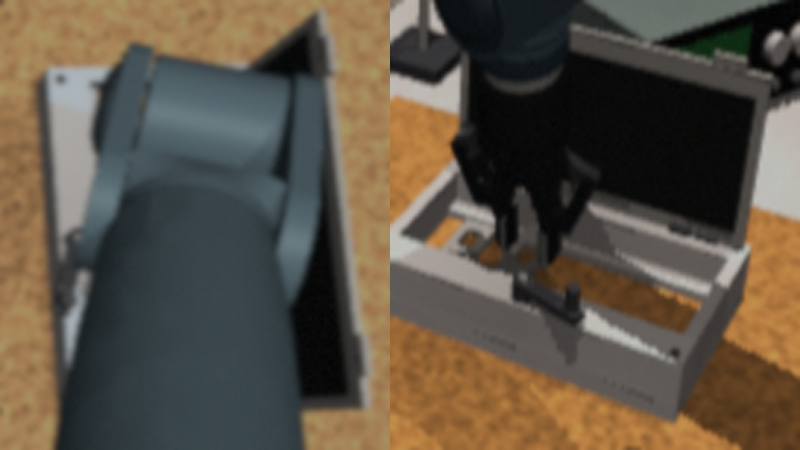

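```bash

python3 -m handwheel '[[0,0,-0.1,0,0,0,0.8],[0,0,0,0,0,0,0.8],[0,0,0,0,0,0,0.8]]'
python3 -m handwheel '[[0,0,-0.2,0,0,0,0.8],[0,0,0,0,0,0,0.8],[0,0,0,0,0,0,0.8]]'
python3 well.py -32 8 31 12
python3 - <<'E'
from h import *
c={n:cam(n) for n in("top","side")}
r={n:nets.mark_of(n,"lid_edge") for n in c};print(r)
E
```

```text
clock: 30.2
position: [0.564, -0.1892, 0.048]
tcp_rot: [-3.14, 0.208, 1.581]
ft_force: [-0.1, 0.5, -1.0]
finger_gap: 0.358
finger_force: 40.3
clock: 30.45
position: [0.5647, -0.1886, 0.0548]
tcp_rot: [3.141, 0.209, 1.581]
ft_force: [-0.1, 0.1, -1.1]
finger_gap: 0.356
finger_force: 40.4
t30.4 pos [ 0.565 -0.189  0.055] q [-0.437  0.347  1.837 -0.245  0.881 -0.298] F [-0.088  0.124 -1.052] gap 0.356 ff 40.4
turn u [0.007 0.001 0.015] | shift after turn u [-0.003 -0.006  0.361] | shift now u [-0.003 -0.006  0.361]
{'top': [{'location': [195.5, 507.1], 'conf': 0.64}], 'side': [{'location': [81.2, 407.7], 'conf': 0.84}]}
```

```bash
python3 - <<'E'
from go import *
s=bot.get_state();Rc=R.from_euler("xyz",s["tcp_rot"])
c=cam("side");img=c["color"];x0,y0,x1,y1=350,90,450,165;k=8
im=cv2.resize(img[y0:y1,x0:x1],None,fx=k,fy=k,interpolation=cv2.INTER_CUBIC)
def poly(P,col):
    q=[proj(c,p) for p in P]; q=np.array([[(v-x0+.5)*k,(u-y0+.5)*k] for u,v in q]).astype(np.int32)
    cv2.polylines(im,[q],True,col,1)
held=[np.array(s["position"])+Rc.apply([a*.045,b*.016,.0105]) for a,b in((1,1),(1,-1),(-1,-1),(-1,1))]
poly(held,(255,0,0))
poly([w((-96+a*16,-4+b*45,22)) for a,b in((1,1),(1,-1),(-1,-1),(-1,1))],(0,0,255))
poly([w((a*132,-42,32)) for a in(-1,1)],(0,255,0))
poly([w((a*132,44,24)) for a in(-1,1)],(0,255,0))
save(im,"ov.png")
E
```

```text
(no output)
```

View pics/ov.png

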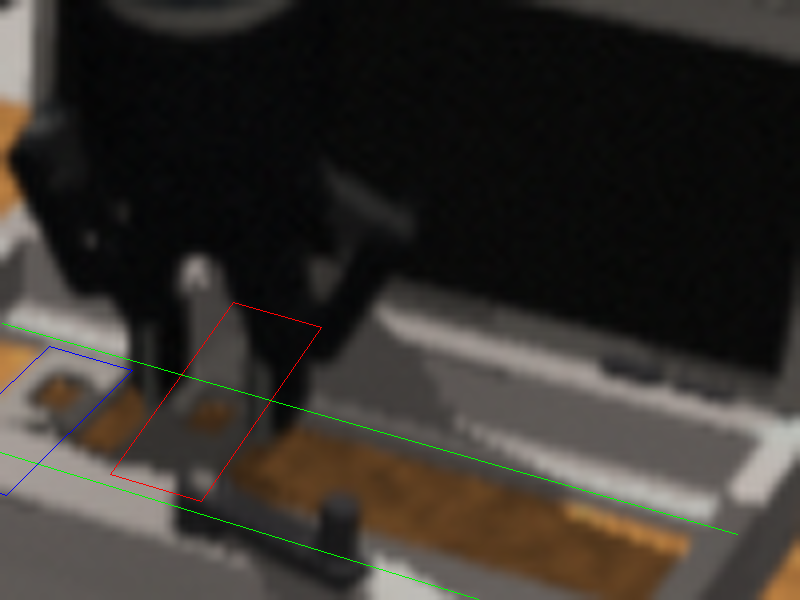

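```bash

python3 -m handwheel '[[-0.05,0,0.15,0,0,0,0.8],[0,0,0,0,0,0,0.8],[0,0,0,0,0,0,0.8],[0,0,0,0,0,0,0.8]]'
python3 -m handwheel '[[0,0,0.08,0,0,0,0.8],[0,0,0,0,0,0,0.8],[0,0,0,0,0,0,0.8],[0,0,0,0,0,0,0.8]]'
python3 -m handwheel '[[0,0,0.06,0,0,0,0.8],[0,0,0,0,0,0,0.8],[0,0,0,0,0,0,0.8],[0,0,0,0,0,0,0.8]]'
python3 well.py -32 8 31 12
```

```text
clock: 31.03
position: [0.5645, -0.1912, 0.0502]
tcp_rot: [-3.141, 0.209, 1.581]
ft_force: [-0.1, 0.0, -0.6]
finger_gap: 0.356
finger_force: 40.3
clock: 31.37
position: [0.5646, -0.1916, 0.0481]
tcp_rot: [-3.142, 0.209, 1.581]
ft_force: [-0.1, 0.1, -0.7]
finger_gap: 0.359
finger_force: 40.3
clock: 31.7
position: [0.5648, -0.192, 0.0467]
tcp_rot: [3.141, 0.209, 1.581]
ft_force: [-0.4, 1.3, 2.4]
finger_gap: 0.357
finger_force: 40.6
t31.7 pos [ 0.565 -0.192  0.047] q [-0.442  0.363  1.834 -0.248  0.866 -0.299] F [-0.365  1.297  2.415] gap 0.357 ff 40.6
turn u [0.007 0.    0.013] | shift after turn u [ 0.051 -0.01   0.073] | shift now u [ 0.051 -0.01   0.073]
```

```bash

python3 -m handwheel '[[0,0,-0.1,0,0,0,0.8],[0.12,0,-0.025,0,0,0,0.8],[0.12,0,-0.025,0,0,0,0.8],[0,0,0,0,0,0,0.8],[0,0,0,0,0,0,0.8]]'
python3 -m handwheel '[[0.1,0,-0.02,0,0,0,0.8],[0.05,0,-0.01,0,0,0,0.8],[0,0,0,0,0,0,0.8],[0,0,0,0,0,0,0.8]]'
python3 well.py -32 -4.4 30 12
```

```text
clock: 32.12
position: [0.5643, -0.1836, 0.0489]
tcp_rot: [-3.141, 0.209, 1.582]
ft_force: [-0.2, -0.1, -1.2]
finger_gap: 0.358
finger_force: 40.3
clock: 32.45
position: [0.5645, -0.1822, 0.0498]
tcp_rot: [-3.141, 0.214, 1.582]
ft_force: [-0.9, -11.3, -3.2]
finger_gap: 0.357
finger_force: 40.1
t32.5 pos [ 0.564 -0.182  0.05 ] q [-0.425  0.353  1.842 -0.255  0.872 -0.279] F [ -0.884 -11.335  -3.226] gap 0.357 ff 40.1
turn u [0.002 0.048 0.024] | shift after turn u [ 0.165 -0.001  0.191] | shift now u [ 0.166 -0.     0.19 ]
```

```bash

python3 -m handwheel '[[-0.2,0,0,0,0,0,0.8],[-0.2,0,0,0,0,0,0.8],[0,0,-0.4,0,0,0,0.8],[0,0,-0.6,0,0,0,0.8],[0,0,-0.6,0,0,0,0.8],[0,0,-0.6,0,0,0,0.8],[0,0,0,0,0,0,0.8],[0,0,0,0,0,0,0.8]]'
python3 - <<'E'
from go import *
s=bot.get_state();Rc=R.from_euler("xyz",s["tcp_rot"])
c=cam("side");img=c["color"];x0,y0,x1,y1=350,70,450,145;k=8
im=cv2.resize(img[y0:y1,x0:x1],None,fx=k,fy=k,interpolation=cv2.INTER_CUBIC)
im=np.clip(im.astype(float)*1.6,0,255).astype(np.uint8)
def poly(P,col):
    q=[proj(c,p) for p in P]; q=np.array([[(v-x0+.5)*k,(u-y0+.5)*k] for u,v in q]).astype(np.int32)
    cv2.polylines(im,[q],True,col,1)
held=[np.array(s["position"])+Rc.apply([a*.045,b*.016,.0105]) for a,b in((1,1),(1,-1),(-1,-1),(-1,1))]
poly(held,(255,0,0))
save(im,"ov2.png")
E
```

```text
clock: 33.12
position: [0.5654, -0.1773, 0.1178]
tcp_rot: [3.139, 0.21, 1.581]
ft_force: [0.8, -0.1, -0.2]
finger_gap: 0.356
finger_force: 40.4
```

View pics/ov2.png

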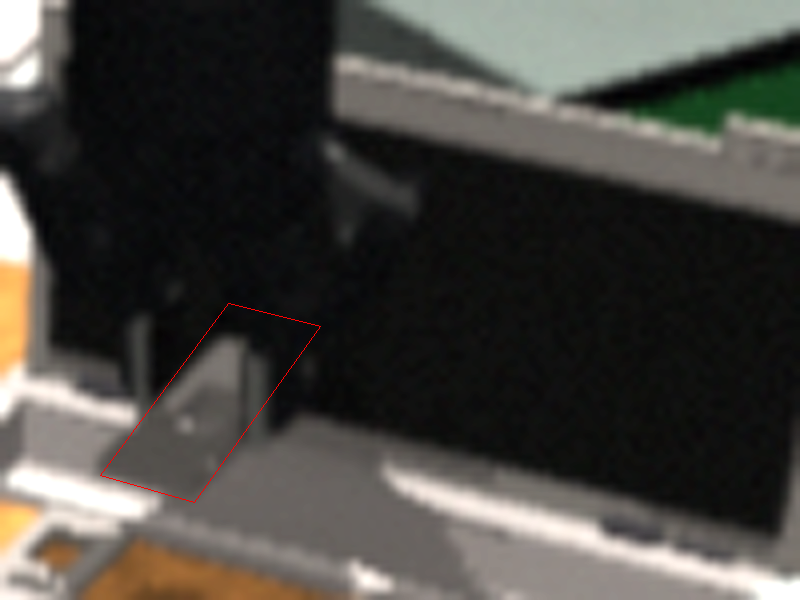

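```bash
python3 - <<'E'
from h import *
c=cam("side")["color"];save(c,"now.png")
a=cv2.imread("pics/side0.png",0);b=cv2.imread("pics/now.png",0);s1=None
t=a[78:100,430:464]
r=cv2.matchTemplate(b[70:108,422:472],t,cv2.TM_CCOEFF_NORMED);print(r.max(),np.unravel_index(r.argmax(),r.shape),"(8,8)=unchanged")
print(cv2.phaseCorrelate(a[78:100,430:464].astype(np.float32),b[78:100,430:464].astype(np.float32)))
t=a[150:185,420:450]; print(cv2.phaseCorrelate(t.astype(np.float32),b[150:185,420:450].astype(np.float32)))
print(np.abs(a[78:100,430:464].astype(int)-b[78:100,430:464]).mean())
E
```

```text
0.99949485 (np.int64(8), np.int64(8)) (8,8)=unchanged
((-0.000790732384327697, 0.02704570998589162), 1.0171359196581222)
((-0.3058101579086294, -0.910482146322348), 0.40773405322322137)
0.7647058823529411
```

```bash

python3 -m handwheel '[[0,0,0,0,0,0,0.8],[0,0,0,0,0,0,0.8]]'
python3 well.py -32 8 42 12;python3 well.py -32 8 30 12
```

```text
clock: 33.38
position: [0.5637, -0.1772, 0.1149]
tcp_rot: [-3.139, 0.208, 1.581]
ft_force: [-0.9, -0.5, -1.8]
finger_gap: 0.356
finger_force: 40.4
t33.4 pos [ 0.564 -0.177  0.115] q [-0.42   0.245  1.833 -0.228  0.99  -0.311] F [-0.869 -0.513 -1.834] gap 0.356 ff 40.4
turn u [-0.018 -0.01   0.017] | shift after turn u [-0.033  0.025  2.041] | shift now u [-0.036  0.028  2.041]
t33.4 pos [ 0.564 -0.177  0.115] q [-0.42   0.245  1.833 -0.228  0.99  -0.311] F [-0.869 -0.513 -1.834] gap 0.356 ff 40.4
turn u [-0.018 -0.01   0.017] | shift after turn u [0.05  0.025 2.432] | shift now u [0.047 0.029 2.432]
```

```bash

python3 -m handwheel '[[-0.03,0.02,0.5,0,0,0,0.8],[0,0,0.5,0,0,0,0.8],[0,0,0.5,0,0,0,0.8],[0,0,0.4,0,0,0,0.8],[0,0,0.1,0,0,0,0.8],[0,0,0,0,0,0,0.8],[0,0,0,0,0,0,0.8],[0,0,0,0,0,0,0.8]]'
python3 well.py -32 8 35 12
python3 -m handwheel '[[0.03,0,0.15,0,0,0,0.8],[0,0,0,0,0,0,0.8],[0,0,0,0,0,0,0.8],[0,0,0,0,0,0,0.8]]'
python3 -m handwheel '[[0.02,0,0.1,0,0,0,0.8],[0,0,0,0,0,0,0.8],[0,0,0,0,0,0,0.8],[0,0,0,0,0,0,0.8]]'
python3 -m handwheel '[[0.01,0,0.1,0,0,0,0.8],[0,0,0,0,0,0,0.8],[0,0,0,0,0,0,0.8],[0,0,0,0,0,0,0.8]]'
python3 well.py -32 8 30 12
```

```text
clock: 34.05
position: [0.5659, -0.191, 0.0587]
tcp_rot: [3.14, 0.21, 1.581]
ft_force: [0.5, -0.1, -0.4]
finger_gap: 0.359
finger_force: 40.4
t34.0 pos [ 0.566 -0.191  0.059] q [-0.44   0.344  1.833 -0.244  0.886 -0.303] F [ 0.482 -0.07  -0.441] gap 0.359 ff 40.4
turn u [0.017 0.007 0.012] | shift after turn u [ 0.076 -0.044  0.342] | shift now u [ 0.077 -0.045  0.342]
clock: 34.38
position: [0.5653, -0.1908, 0.0533]
tcp_rot: [3.141, 0.21, 1.581]
ft_force: [0.0, 0.5, -1.1]
finger_gap: 0.355
finger_force: 40.4
clock: 34.72
position: [0.5652, -0.1909, 0.05]
tcp_rot: [-3.141, 0.209, 1.581]
ft_force: [-0.1, -0.0, -1.6]
finger_gap: 0.358
finger_force: 40.4
clock: 35.05
position: [0.5656, -0.1913, 0.0474]
tcp_rot: [3.141, 0.21, 1.581]
ft_force: [1.0, 0.5, 0.8]
finger_gap: 0.354
finger_force: 40.5
t35.0 pos [ 0.566 -0.191  0.047] q [-0.441  0.363  1.833 -0.248  0.868 -0.298] F [1.002 0.479 0.769] gap 0.354 ff 40.5
turn u [0.01  0.003 0.013] | shift after turn u [ 0.044 -0.034  0.135] | shift now u [ 0.044 -0.034  0.135]
```

```bash
cat > ft.py <<'E'
from go import *
s=bot.get_state();print("pos",np.array(s["position"]),"F",np.array(s["ft_force"]),"T",np.array(s["ft_torque"]),"eff",np.array(s["joint_efforts"]))
E
python3 -m handwheel '[[0,0,-0.15,0,0,0,0.8],[0,0,0,0,0,0,0.8],[0,0,0,0,0,0,0.8]]'>/dev/null; python3 ft.py
python3 -m handwheel '[[0,0,0.15,0,0,0,0.8],[0,0,0,0,0,0,0.8],[0,0,0.1,0,0,0,0.8],[0,0,0,0,0,0,0.8],[0,0,0.1,0,0,0,0.8],[0,0,0,0,0,0,0.8],[0,0,0,0,0,0,0.8]]' >/dev/null; python3 ft.py
```

```text
pos [ 0.565 -0.19   0.052] F [ 0.086 -0.912 -0.06 ] T [ 0.091  0.028 -0.025] eff [  0.022 -41.625 -26.658  -0.424  -0.166  -0.001]
pos [ 0.566 -0.192  0.044] F [-8.11   7.519 22.076] T [ 0.866  1.374 -0.308] eff [ -2.529 -31.127 -23.127  -0.606  -2.4     0.014]
```

```bash

python3 -m handwheel '[[0,0,-0.4,0,0,0,0.8],[0,0,-0.7,0,0,0,0.8],[0,0,-0.9,0,0,0,0.8],[0,0,-0.9,0,0,0,0.8],[0.9,0,0,0,0,0,0.8],[0.9,0,-0.2,0,0,0,0.8],[0.9,0,-0.2,0,0,0,0.8],[0.9,0,-0.2,0,0,0,0.8],[0.9,0,-0.2,0,0,0,0.8],[0.9,0,-0.2,0,0,0,0.8]]'
python3 -m handwheel '[[0.9,0,-0.2,0,0,0,0.8],[0.9,0,-0.2,0,0,0,0.8],[0.9,0,-0.2,0,0,0,0.8],[0,0,0,0,0,0,0.8]]'
python3 pic.py m2.png
```

```text
clock: 36.72
position: [0.5627, -0.0084, 0.1215]
tcp_rot: [-3.141, 0.209, 1.581]
ft_force: [1.0, 0.4, -0.7]
finger_gap: 0.356
finger_force: 40.4
clock: 37.05
position: [0.5618, 0.0771, 0.1222]
tcp_rot: [-3.141, 0.208, 1.585]
ft_force: [0.2, 0.5, -1.5]
finger_gap: 0.357
finger_force: 40.4
```

View pics/m2.png

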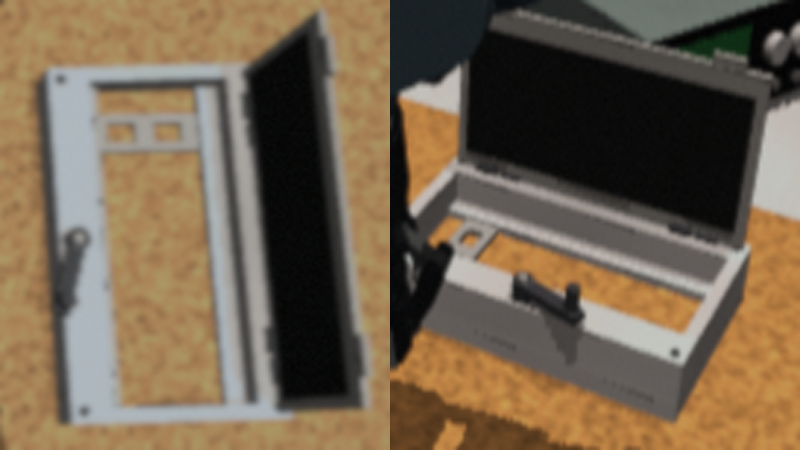

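```bash

python3 -m handwheel '[[0,0,0,0,1,0,0.8],[0,0,0,0,1,0,0.8],[0,0,0.6,0,0,0,0.8],[0,0,0.8,0,0,0,0.8],[0,0,0.8,0,0,0,0.8],[0,0,0.6,0,0,0,0.8],[0,0,0,0,0,0,0.8],[0,0,0,0,0,0,0.8],[0,0,0,0,0,0,0.8]]'
python3 go.py 0.562 0.077 0.0265 90.5; python3 ft.py
```

```text
clock: 37.9
position: [0.5634, 0.0726, 0.0399]
tcp_rot: [3.14, 0.0, 1.58]
ft_force: [0.6, 0.1, -0.7]
finger_gap: 0.354
finger_force: 40.3
t37.9 pos [0.563 0.073 0.04 ] q [-0.071  0.338  1.872 -0.     0.93  -0.081] F [ 0.644  0.098 -0.67 ] gap 0.354 ff 40.3
turn u [0.017 0.003 0.007] | shift after turn u [ 0.148 -0.045  0.446] | shift now u [ 0.148 -0.046  0.446]
pos [0.563 0.073 0.04 ] F [ 0.644  0.098 -0.67 ] T [-0.006 -0.039 -0.023] eff [ -0.071 -38.746 -24.756  -0.      0.045  -0.002]
```

```bash

python3 -m handwheel '[[0,0,0.2,0,0,0,0.8],[0,0,0.2,0,0,0,0.8],[0,0,0,0,0,0,0.8],[0,0,0,0,0,0,0.8],[0,0,0,0,0,0,0.8]]'; python3 ft.py
python3 -m handwheel '[[0,0,0.1,0,0,0,0.8],[0,0,0,0,0,0,0.8],[0,0,0,0,0,0,0.8]]'; python3 ft.py
python3 -m handwheel '[[0,0,0.1,0,0,0,0.8],[0,0,0,0,0,0,0.8],[0,0,0,0,0,0,0.8]]'; python3 ft.py
```

```text
clock: 38.32
position: [0.5626, 0.0733, 0.027]
tcp_rot: [3.141, 0.0, 1.581]
ft_force: [-0.1, 0.5, -1.4]
finger_gap: 0.357
finger_force: 40.4
pos [0.563 0.073 0.027] F [-0.061  0.491 -1.404] T [-0.05   0.016  0.031] eff [  0.061 -40.107 -25.016   0.046   0.012   0.003]
clock: 38.57
position: [0.5633, 0.0736, 0.0248]
tcp_rot: [3.14, -0.0, 1.581]
ft_force: [-2.1, 2.8, 5.8]
finger_gap: 0.356
finger_force: 41.4
pos [0.563 0.074 0.025] F [-2.103  2.829  5.76 ] T [-0.021  0.317 -0.055] eff [ -1.057 -36.929 -23.342  -0.147  -0.455  -0.048]
clock: 38.82
position: [0.5639, 0.074, 0.0222]
tcp_rot: [3.139, -0.001, 1.581]
ft_force: [-0.8, 3.9, 6.8]
finger_gap: 0.358
finger_force: 42.4
pos [0.564 0.074 0.022] F [-0.815  3.936  6.788] T [ 0.314  0.104 -0.002] eff [ -2.094 -36.528 -22.459  -0.513  -0.216  -0.024]
```

```bash

python3 -m handwheel '[[0,0,0,0,0,0,0.6],[0,0,0,0,0,0,0.4],[0,0,0,0,0,0,0.4],[0,0,-0.5,0,0,0,0.4],[0,0,-1,0,0,0,0.4],[0,0,-1,0,0,0,0.4],[0,-0.5,-1,0,0,0,0.4],[0,-1,-1,0,0,0,0.4],[0,-1,0,0,0,0,0.4],[0,-1,0,0,0,0,0.4]]'
python3 -m handwheel '[[0,-1,0,0,0,0,0.4],[0,-1,0,0,0,0,0.4],[0,0,0,0,0,0,0.4]]'
python3 sh.py c a d
```

```text
clock: 39.65
position: [0.4583, 0.072, 0.1572]
tcp_rot: [3.137, 0.001, 1.581]
ft_force: [-0.1, -0.0, -1.0]
finger_gap: 0.596
finger_force: 0.0
clock: 39.9
position: [0.3928, 0.0721, 0.1531]
tcp_rot: [-3.137, -0.0, 1.581]
ft_force: [0.1, -0.4, -0.2]
finger_gap: 0.603
finger_force: 0.0
c top [204. 335.] 0.85 [562.5  82.1  90.   94.5  37.2]
a top [166. 367.] 0.66 [650.  -10.1 -55.1  92.9  35.7]
a side [236. 365.] 0.86 [438.5 103.   12.6  91.2  38.8]
d top [194. 235.] 0.83 [588.3 337.  -21.9  95.1  38.5]
```

```bash
python3 go.py 0.5625 0.0821 0.06 90
python3 -m handwheel '[[0.06,0.9,0,0,0,0.08,0.4],[0.06,0.9,0,0,0,0,0.4],[0.06,0.9,0,0,0,0,0.4],[0.06,0.95,0.2,0,0,0,0.4],[0.06,0.95,0.5,0,0,0,0.4],[0.02,0.95,0.8,0,0,0,0.4],[0,0,0.8,0,0,0,0.4],[0,0,0.8,0,0,0,0.4],[0,0,0,0,0,0,0.4],[0,0,0,0,0,0,0.4]]'
python3 go.py 0.5625 0.0821 0.017 90
```

```text
t40.3 pos [0.399 0.072 0.155] q [-0.104 -0.256  2.236 -0.     1.162 -0.114] F [-0.345  0.792 -0.225] gap 0.6 ff 0.0
turn u [-0.001 -0.     0.097] | shift after turn u [0.353 5.456 3.178] | shift now u [0.298 5.46  3.178]
clock: 41.13
position: [0.5636, 0.0818, 0.0607]
tcp_rot: [-3.138, -0.0, 1.573]
ft_force: [0.4, 0.0, 0.3]
finger_gap: 0.596
finger_force: 0.0
t41.1 pos [0.564 0.082 0.061] q [-0.055  0.308  1.863 -0.     0.975 -0.057] F [0.369 0.013 0.264] gap 0.596 ff 0.0
turn u [-0.037 -0.002  0.018] | shift after turn u [ 0.011 -0.037  1.456] | shift now u [ 0.01  -0.031  1.456]
```

```bash

python3 -m handwheel '[[0,-0.03,0.5,0,0,0,0.4],[0,0,0.5,0,0,0,0.4],[0,0,0.2,0,0,0,0.4],[0,0,0.12,0,0,0,0.4],[0,0,0.08,0,0,0,0.4],[0,0,0.05,0,0,0,0.4],[0,0,0,0,0,0,0.4],[0,0,0,0,0,0,0.4],[0,0,0,0,0,0,0.4]]'
python3 go.py 0.5625 0.0821 0.0165 90
```

```text
clock: 41.88
position: [0.564, 0.0817, 0.0193]
tcp_rot: [3.141, 0.0, 1.573]
ft_force: [0.2, -0.4, 0.4]
finger_gap: 0.601
finger_force: 0.0
t41.9 pos [0.564 0.082 0.019] q [-0.055  0.38   1.866  0.     0.895 -0.057] F [ 0.153 -0.41   0.37 ] gap 0.601 ff 0.0
turn u [0.01  0.001 0.018] | shift after turn u [ 0.012 -0.052  0.095] | shift now u [ 0.013 -0.052  0.095]
```

```bash

python3 -m handwheel '[[0,-0.03,0.06,0,0,0,0.4],[0,0,0,0,0,0,0.4],[0,0,0,0,0,0,0.6],[0,0,0,0,0,0,0.8],[0,0,0,0,0,0,0.8],[0,0,0,0,0,0,0.8],[0,0,0,0,0,0,0.8],[0,0,0,0,0,0,0.8]]' 100
python3 -m handwheel '[[0,0,-0.1,0,0,0,0.8],[0,0,-0.3,0,0,0,0.8],[0,0,-0.5,0,0,0,0.8],[0,0,-0.7,0,0,0,0.8],[0,0,-0.8,0,0,0,0.8],[0,0,-0.8,0,0,0,0.8],[0,0,-0.6,0,0,0,0.8],[0,0,-0.2,0,0,0,0.8],[0,0,0,0,0,0,0.8],[0,0,0,0,0,0,0.8]]'
python3 well.py -32 8 80 0
```

```text
clock: 42.55
position: [0.5631, 0.0817, 0.0176]
tcp_rot: [3.141, 0.0, 1.573]
ft_force: [-1.3, 0.1, 5.9]
finger_gap: 0.328
finger_force: 98.9
clock: 43.38
position: [0.5622, 0.0817, 0.1363]
tcp_rot: [-3.141, -0.0, 1.573]
ft_force: [0.6, 0.3, -0.5]
finger_gap: 0.326
finger_force: 99.0
t43.4 pos [0.562 0.082 0.136] q [-0.055  0.185  1.847  0.     1.11  -0.057] F [ 0.6    0.273 -0.489] gap 0.326 ff 99.0
turn u [-0.008 -0.001 -0.066] | shift after turn u [-9.183 -0.001  1.426] | shift now u [-9.183  0.063  1.426]
```

```bash

python3 -m handwheel '[[-0.4,0,0,0,0,-0.07,0.8],[-0.85,0,0,0,0,0,0.8],[-0.9,0,0,0,0,0,0.8],[-0.9,0,0,0,0,0,0.8],[-0.9,0,0,0,0,0,0.8],[-0.9,0,0,0,0,0,0.8],[-0.9,0,0,0,0,0,0.8],[-0.9,0,0,0,0,0,0.8],[-0.9,0,0,0,0,0,0.8],[-0.9,0,0,0,0,0,0.8]]'
python3 -m handwheel '[[-0.5,0,0,0,0,0,0.8],[-0.23,0,0,0,0,0,0.8],[0,0,0,0,-1,0,0.8],[0,0,0,0,-1,0,0.8],[0,0,0,0,0,0,0.8],[0,0,0,0,0,0,0.8],[0,0,0,0,0,0,0.8]]'
python3 well.py -32 8 35 12
```

```text
clock: 44.22
position: [0.5636, -0.1725, 0.1345]
tcp_rot: [-3.138, -0.002, 1.58]
ft_force: [0.4, 0.4, -0.7]
finger_gap: 0.332
finger_force: 99.0
clock: 44.8
position: [0.5651, -0.193, 0.1365]
tcp_rot: [-3.141, 0.207, 1.581]
ft_force: [0.1, -0.4, -1.0]
finger_gap: 0.327
finger_force: 99.0
t44.8 pos [ 0.565 -0.193  0.137] q [-0.444  0.224  1.812 -0.218  1.025 -0.348] F [ 0.124 -0.384 -1.024] gap 0.327 ff 99.0
turn u [-0.004 -0.023  0.013] | shift after turn u [ 0.679 -0.017  2.865] | shift now u [ 0.672 -0.015  2.867]
```

```bash

python3 -m handwheel '[[0.22,0,0.5,0,0,0,0.8],[0.23,0,0.6,0,0,0,0.8],[0.23,-0.02,0.6,0,0,0,0.8],[0,0,0.5,0,0,0,0.8],[0,0,0.4,0,0,0,0.8],[0,0,0.25,0,0,0,0.8],[0,0,0,0,0,0,0.8],[0,0,0,0,0,0,0.8],[0,0,0,0,0,0,0.8]]'
python3 well.py -32 8 30 12
```

```text
clock: 45.55
position: [0.5653, -0.192, 0.0501]
tcp_rot: [3.14, 0.21, 1.579]
ft_force: [-0.6, 0.3, -1.5]
finger_gap: 0.33
finger_force: 99.0
t45.5 pos [ 0.565 -0.192  0.05 ] q [-0.442  0.358  1.834 -0.247  0.871 -0.299] F [-0.636  0.312 -1.467] gap 0.33 ff 99.0
turn u [ 0.016  0.006 -0.002] | shift after turn u [ 0.083 -0.025  0.218] | shift now u [ 0.083 -0.026  0.218]
```

```bash

python3 -m handwheel '[[0.05,-0.01,0.1,0,0,0,0.8],[0.02,0,0.1,0,0,0,0.8],[0,0,0,0,0,0,0.8],[0,0,0,0,0,0,0.8],[0,0,0,0,0,0,0.8]]'
python3 well.py -32 -4.4 30 12
```

```text
clock: 45.97
position: [0.5643, -0.1906, 0.0428]
tcp_rot: [3.141, 0.209, 1.58]
ft_force: [0.9, 0.5, -0.3]
finger_gap: 0.333
finger_force: 99.0
t46.0 pos [ 0.564 -0.191  0.043] q [-0.44   0.368  1.836 -0.25   0.86  -0.294] F [ 0.87   0.528 -0.306] gap 0.333 ff 99.0
turn u [0.002 0.    0.005] | shift after turn u [ 0.391  0.009 -0.096] | shift now u [ 0.391  0.009 -0.096]
```

Free of contact now, so I'll slide it in and lay it down.

```bash

python3 -m handwheel '[[0.1,0,-0.03,0,0,0,0.8],[0.1,0,-0.03,0,0,0,0.8],[0.1,0,-0.02,0,0,0,0.8],[0.09,0,-0.02,0,0,0,0.8],[0,0,0,0,0,0,0.8],[0,0,0,0,0,0,0.8]]'
python3 well.py -32 -4 24.2 6
```

```text
clock: 46.47
position: [0.5641, -0.1783, 0.0432]
tcp_rot: [-3.142, 0.209, 1.58]
ft_force: [-0.8, 0.2, -0.8]
finger_gap: 0.333
finger_force: 99.0
t46.5 pos [ 0.564 -0.178  0.043] q [-0.421  0.362  1.844 -0.251  0.863 -0.274] F [-0.842  0.206 -0.816] gap 0.333 ff 99.0
turn u [0.001 1.    0.009] | shift after turn u [-0.046  0.011  0.193] | shift now u [-0.026  0.011  0.197]
```

```bash

python3 -m handwheel '[[-0.02,0,0.05,0,0.33,0,0.8],[-0.01,0,0.08,0,0.33,0,0.8],[0,0,0.06,0,0.34,0,0.8],[-0.01,0,0.05,0,0.33,0,0.8],[-0.01,0,0.06,0,0.33,0,0.8],[-0.01,0,0.06,0,0.34,0,0.8],[0,0,0,0,0,0,0.8],[0,0,0,0,0,0,0.8],[0,0,0,0,0,0,0.8]]'
python3 well.py -32 -4 19.3 0
```

```text
clock: 47.22
position: [0.5648, -0.1826, 0.0336]
tcp_rot: [3.14, 0.002, 1.58]
ft_force: [0.5, -3.7, 3.5]
finger_gap: 0.327
finger_force: 99.6
t47.2 pos [ 0.565 -0.183  0.034] q [-0.503  0.398  1.805 -0.002  0.936 -0.512] F [ 0.463 -3.665  3.461] gap 0.327 ff 99.6
turn u [0.014 0.022 0.007] | shift after turn u [ 0.029 -0.011  0.026] | shift now u [ 0.029 -0.011  0.026]
```

```bash

python3 -m handwheel '[[-0.02,0,0.04,0,0,0,0.8],[0,0,0,0,0,0,0.8]]'
python3 -m handwheel '[[0,0,0,0,0,0,0.55],[0,0,0,0,0,0,0.55],[0,0,0,0,0,0,0.55],[0,0,-0.1,0,0,0,0.55],[0,0,-0.5,0,0,0,0.55],[0,0,-1,0,0,0,0.5],[0,0,-1,0,0,0,0.4],[0,0,-1,0,0,0,0.4],[0.7,0,-0.5,0,0,0,0.4],[0.9,0,0,0,0,0,0.4]]'
python3 -m handwheel '[[0.9,0,0,0,0,0,0.4],[0.9,0,0,0,0,0,0.4],[0.9,0,0,0,0,0,0.4],[0.9,0,0,0,0,0,0.4],[0.9,0,0,0,0,0,0.4],[0.9,0,0,0,0,0,0.4],[0.9,0,0,0,0,0,0.4],[0,0,0,0,0,0,0.4]]'
python3 sh.py a d
python3 pic.py m3.png; python3 go.py 0.4385 0.1029 0.12 13
```

```text
clock: 47.38
position: [0.5649, -0.1826, 0.0336]
tcp_rot: [3.141, 0.001, 1.581]
ft_force: [-5.4, 1.5, 13.0]
finger_gap: 0.326
finger_force: 100.8
clock: 48.22
position: [0.5662, -0.1362, 0.1594]
tcp_rot: [3.134, 0.004, 1.577]
ft_force: [0.3, 0.2, 0.9]
finger_gap: 0.603
finger_force: 0.0
clock: 48.88
position: [0.561, 0.0585, 0.154]
tcp_rot: [-3.14, -0.001, 1.584]
ft_force: [-0.2, 0.2, -0.3]
finger_gap: 0.598
finger_force: 0.0
a side [234. 366.] 0.69 [438.7 103.3  12.7  90.7  38.1]
d top [192. 230.] 0.59 [588.2 337.  -21.9  94.6  38. ]
d side [282. 239.] 0.65 [587.5 336.8 -21.5  94.4  33.6]
t49.3 pos [0.562 0.054 0.155] q [-0.105  0.152  1.848 -0.     1.142 -0.113] F [-0.813  0.081 -0.364] gap 0.597 ff 0.0
turn u [-0.     0.001 12.907] | shift after turn u [-3.644 -2.523  1.151] | shift now u [ 1.67  -4.105  1.151]
```

View pics/m3.png

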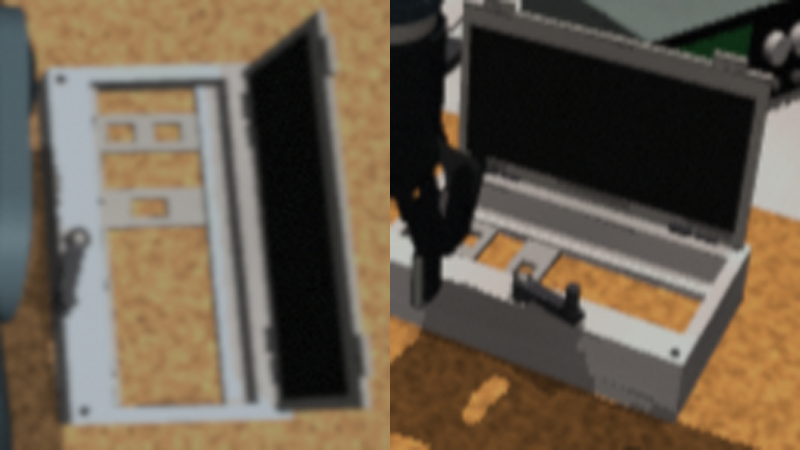

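```bash

python3 -m handwheel '[[0.33,-0.82,0,0,0,0,0.4],[0.33,-0.82,0,0,0,0,0.4],[0.33,-0.82,0,0,0,0,0.4],[0.33,-0.82,0,0,0,0,0.4],[0.33,-0.82,0,0,0,0,0.4],[0,0,0,0,0,1,0.4],[0,0,0,0,0,1,0.4],[0,0,0,0,0,1,0.4],[0,0,0,0,0,1,0.4],[0,0,0,0,0,1,0.4]]'
python3 -m handwheel '[[0,0,0.3,0,0,1,0.4],[0,0,0.4,0,0,1,0.4],[0,0,0.4,0,0,1,0.4],[0,0,0.4,0,0,1,0.4],[0,0,0.4,0,0,1,0.4],[0,0,0.4,0,0,1,0.4],[0,0,0.3,0,0,1,0.4],[0,0,0,0,0,0.91,0.4],[0,0,0,0,0,0,0.4],[0,0,0,0,0,0,0.4]]'
python3 go.py 0.4386 0.103 0.0165 13
```

```text
clock: 50.12
position: [0.4386, 0.1026, 0.1547]
tcp_rot: [3.141, -0.0, 1.05]
ft_force: [-0.2, 0.5, -0.1]
finger_gap: 0.599
finger_force: 0.0
clock: 50.95
position: [0.4388, 0.1027, 0.0768]
tcp_rot: [3.141, -0.0, 0.23]
ft_force: [-0.1, 0.3, 0.3]
finger_gap: 0.604
finger_force: 0.0
t51.0 pos [0.439 0.103 0.077] q [-0.023  0.017  2.162 -0.     0.962  1.318] F [-0.123  0.332  0.325] gap 0.604 ff 0.0
turn u [ 0.001 -0.003  0.027] | shift after turn u [-0.004 -0.013  2.008] | shift now u [-0.005 -0.013  2.008]
```

```bash

python3 -m handwheel '[[0,-0.01,0.6,0,0,0,0.4],[0,0,0.6,0,0,0,0.4],[0,0,0.4,0,0,0,0.4],[0,0,0.2,0,0,0,0.4],[0,0,0.1,0,0,0,0.4],[0,0,0.06,0,0,0,0.4],[0,0,0,0,0,0,0.4],[0,0,0,0,0,0,0.4],[0,0,0,0,0,0,0.4]]'
python3 go.py 0.4386 0.103 0.0165 13
```

```text
clock: 51.7
position: [0.4391, 0.1033, 0.0185]
tcp_rot: [3.141, -0.002, 0.228]
ft_force: [0.3, -0.9, 1.5]
finger_gap: 0.601
finger_force: 0.0
t51.7 pos [0.439 0.103 0.019] q [-0.021  0.148  2.165 -0.     0.828  1.321] F [ 0.331 -0.903  1.457] gap 0.601 ff 0.0
turn u [ 0.004 -0.015  0.014] | shift after turn u [-0.02   0.007  0.068] | shift now u [-0.02   0.007  0.068]
```

```bash

python3 -m handwheel '[[0,0,0.05,0,0,0,0.4],[0,0,0,0,0,0,0.4],[0,0,0,0,0,0,0.6],[0,0,0,0,0,0,0.8],[0,0,0,0,0,0,0.8],[0,0,0,0,0,0,0.8],[0,0,0,0,0,0,0.8],[0,0,0,0,0,0,0.8]]' 100
python3 -m handwheel '[[0,0,-0.1,0,0,0,0.8],[0,0,-0.3,0,0,0,0.8],[0,0,-0.5,0,0,0,0.8],[0,0,-0.7,0,0,0,0.8],[0,0,-0.8,0,0,-0.5,0.8],[0,0,-0.8,0,0,-1,0.8],[0,0,-0.6,0,0,-1,0.8],[0,0,-0.2,0,0,-1,0.8],[0,0,0,0,0,-1,0.8],[0,0,0,0,0,-1,0.8]]'
python3 -m handwheel '[[0,0,0,0,0,-1,0.8],[0,0,0,0,0,-1,0.8],[0,0,0,0,0,-1,0.8],[0,0,0,0,0,-1,0.8],[0,0,0,0,0,-1,0.8],[0,0,0,0,0,-1,0.8],[0,0,0,0,0,-1,0.8],[0,0,0,0,0,-0.4,0.8],[0,0,0,0,0,0,0.8],[0,0,0,0,0,0,0.8]]'
python3 well.py 32 8 80 0
```

```text
clock: 52.37
position: [0.4389, 0.1033, 0.0171]
tcp_rot: [3.141, -0.0, 0.228]
ft_force: [-2.2, -0.9, 7.1]
finger_gap: 0.332
finger_force: 98.5
clock: 53.2
position: [0.4387, 0.1034, 0.1375]
tcp_rot: [3.14, -0.001, 0.809]
ft_force: [-0.4, -0.6, -1.6]
finger_gap: 0.332
finger_force: 99.1
clock: 54.03
position: [0.4383, 0.1033, 0.1365]
tcp_rot: [3.142, -0.0, 1.578]
ft_force: [-0.8, -0.3, -1.2]
finger_gap: 0.327
finger_force: 99.1
t54.0 pos [0.438 0.103 0.136] q [-0.021 -0.097  2.14   0.     1.099 -0.028] F [-0.787 -0.26  -1.244] gap 0.327 ff 99.1
turn u [ 0.    -0.001 -0.018] | shift after turn u [-9.939  1.99   1.433] | shift now u [-9.935  2.009  1.433]
```

```bash

python3 -m handwheel '[[-0.4,0.17,0,0,0,-0.02,0.8],[-0.85,0.17,0,0,0,0,0.8],[-0.9,0.17,0,0,0,0,0.8],[-0.9,0.17,0,0,0,0,0.8],[-0.9,0.17,0,0,0,0,0.8],[-0.9,0.17,0,0,0,0,0.8],[-0.9,0.17,0,0,0,0,0.8],[-0.9,0.17,0,0,0,0,0.8],[-0.9,0.17,0,0,0,0,0.8],[-0.9,0.17,0,0,0,0,0.8]]'
python3 -m handwheel '[[-0.9,0.17,0,0,0,0,0.8],[-0.59,0.13,0,0,0,0,0.8],[0,0,0,0,-1,0,0.8],[0,0,0,0,-1,0,0.8],[0,0,0,0,0,0,0.8],[0,0,0,0,0,0,0.8],[0,0,0,0,0,0,0.8]]'
python3 well.py 32 8 35 12
```

```text
clock: 54.87
position: [0.492, -0.151, 0.1364]
tcp_rot: [3.142, -0.0, 1.58]
ft_force: [0.3, 0.2, -1.6]
finger_gap: 0.333
finger_force: 99.1
clock: 55.45
position: [0.5016, -0.194, 0.1364]
tcp_rot: [3.142, 0.207, 1.581]
ft_force: [-0.1, -0.3, -1.7]
finger_gap: 0.333
finger_force: 99.1
t55.5 pos [ 0.502 -0.194  0.136] q [-0.5    0.087  1.967 -0.216  0.995 -0.4  ] F [-0.129 -0.319 -1.701] gap 0.333 ff 99.1
turn u [ 0.003 -0.019  0.016] | shift after turn u [ 0.693 -0.033  2.857] | shift now u [ 0.687 -0.033  2.859]
```

```bash

python3 -m handwheel '[[0.22,-0.01,0.5,0,0,0,0.8],[0.23,-0.01,0.6,0,0,0,0.8],[0.23,-0.02,0.6,0,0,0,0.8],[0,0,0.5,0,0,0,0.8],[0,0,0.4,0,0,0,0.8],[0,0,0.25,0,0,0,0.8],[0,0,0,0,0,0,0.8],[0,0,0,0,0,0,0.8],[0,0,0,0,0,0,0.8]]'
python3 well.py 32 8 30 12
python3 -m handwheel '[[0.05,0,0.09,0,0,0,0.8],[0.02,0,0.09,0,0,0,0.8],[0,0,0,0,0,0,0.8],[0,0,0,0,0,0,0.8],[0,0,0,0,0,0,0.8]]'
python3 well.py 32 -4.4 30 12
```

```text
clock: 56.2
position: [0.501, -0.1926, 0.0494]
tcp_rot: [3.14, 0.21, 1.58]
ft_force: [0.7, 0.3, -1.5]
finger_gap: 0.328
finger_force: 99.1
t56.2 pos [ 0.501 -0.193  0.049] q [-0.497  0.236  1.992 -0.25   0.824 -0.345] F [ 0.653  0.328 -1.528] gap 0.328 ff 99.1
turn u [0.018 0.007 0.008] | shift after turn u [ 0.08  -0.016  0.195] | shift now u [ 0.08  -0.016  0.195]
clock: 56.62
position: [0.5003, -0.1911, 0.0428]
tcp_rot: [3.141, 0.209, 1.581]
ft_force: [-0.0, 0.5, -1.3]
finger_gap: 0.329
finger_force: 99.1
t56.6 pos [ 0.5   -0.191  0.043] q [-0.495  0.248  1.994 -0.253  0.813 -0.339] F [-0.039  0.47  -1.314] gap 0.329 ff 99.1
turn u [0.004 0.    0.015] | shift after turn u [ 0.389  0.008 -0.097] | shift now u [ 0.389  0.009 -0.097]
```

```bash

python3 -m handwheel '[[0.1,0,-0.03,0,0,0,0.8],[0.1,0,-0.03,0,0,0,0.8],[0.1,0,-0.02,0,0,0,0.8],[0.08,0,-0.02,0,0,0,0.8],[0,0,0,0,0,0,0.8],[0,0,0,0,0,0,0.8]]'
python3 well.py 32 -4 24.2 6
python3 -m handwheel '[[-0.02,0,0.05,0,0.33,0,0.8],[-0.01,0,0.08,0,0.33,0,0.8],[-0.01,0,0.06,0,0.34,0,0.8],[-0.01,0,0.05,0,0.33,0,0.8],[-0.01,0,0.06,0,0.33,0,0.8],[-0.01,0,0.06,0,0.34,0,0.8],[0,0,0,0,0,0,0.8],[0,0,0,0,0,0,0.8],[0,0,0,0,0,0,0.8]]'
python3 well.py 32 -4 19.3 0
```

```text
clock: 57.12
position: [0.5002, -0.1791, 0.0433]
tcp_rot: [3.142, 0.209, 1.581]
ft_force: [0.5, -0.4, -1.3]
finger_gap: 0.334
finger_force: 99.1
t57.1 pos [ 0.5   -0.179  0.043] q [-0.474  0.24   2.003 -0.255  0.816 -0.317] F [ 0.486 -0.383 -1.288] gap 0.334 ff 99.1
turn u [0.003 0.999 0.017] | shift after turn u [-0.037  0.009  0.194] | shift now u [-0.017  0.009  0.197]
clock: 57.87
position: [0.5004, -0.1831, 0.0331]
tcp_rot: [3.141, 0.001, 1.581]
ft_force: [0.9, -0.9, 0.5]
finger_gap: 0.329
finger_force: 99.3
t57.9 pos [ 0.5   -0.183  0.033] q [-0.563  0.283  1.961 -0.001  0.896 -0.573] F [ 0.872 -0.897  0.5  ] gap 0.329 ff 99.3
turn u [0.007 0.012 0.015] | shift after turn u [0.027 0.001 0.01 ] | shift now u [0.027 0.001 0.01 ]
```

```bash

python3 -m handwheel '[[0.02,0,0.05,0,0,0,0.8],[0,0,0,0,0,0,0.8]]'
python3 -m handwheel '[[0,0,0,0,0,0,0.55],[0,0,0,0,0,0,0.55],[0,0,0,0,0,0,0.55],[0,0,-0.1,0,0,0,0.55],[0,0,-0.5,0,0,0,0.55],[0,0,-1,0,0,0,0.5],[0,0,-1,0,0,0,0.4],[0,0,-1,0,0,0,0.4],[0.7,0,-0.5,0,0,0,0.4],[0.9,0,0,0,0,0,0.4]]'
python3 -m handwheel '[[0.9,0.2,0,0,0,0,0.4],[0.9,0.2,0,0,0,0,0.4],[0.9,0.2,0,0,0,0,0.4],[0.9,0.2,0,0,0,0,0.4],[0.9,0.2,0,0,0,0,0.4],[0.9,0.2,0,0,0,0,0.4],[0.9,0.2,0,0,0,0,0.4],[0.9,0.2,0,0,0,0,0.4],[0.9,0.2,0,0,0,0,0.4],[0,0,0,0,0,0,0.4]]'
python3 sh.py d; python3 go.py 0.5878 0.3369 0.12 158.3
```

```text
clock: 58.03
position: [0.5006, -0.183, 0.0331]
tcp_rot: [-3.141, 0.002, 1.582]
ft_force: [-6.2, -2.9, 12.3]
finger_gap: 0.331
finger_force: 101.1
clock: 58.87
position: [0.5021, -0.1359, 0.159]
tcp_rot: [3.134, 0.004, 1.578]
ft_force: [0.5, -0.5, 0.1]
finger_gap: 0.6
finger_force: 0.0
clock: 59.7
position: [0.5511, 0.1132, 0.154]
tcp_rot: [-3.141, -0.001, 1.585]
ft_force: [0.1, 0.7, 0.3]
finger_gap: 0.594
finger_force: 0.0
d top [193. 230.] 0.56 [588.1 337.2 -21.5  94.4  38.1]
d side [281. 236.] 0.6 [587.6 336.7 -21.6  94.2  33.7]
t59.9 pos [0.551 0.109 0.154] q [-0.007  0.146  1.856 -0.     1.141 -0.016] F [-0.358 -0.67   1.089] gap 0.598 ff 0.0
turn u [ -0.009  -0.003 -11.289] | shift after turn u [1.663 7.518 1.131] | shift now u [7.588 1.311 1.128]
```

```bash

python3 -m handwheel '[[0.95,0.16,0,0,0,0,0.4],[0.95,0.16,0,0,0,0,0.4],[0.95,0.16,0,0,0,0,0.4],[0.95,0.16,0,0,0,0,0.4],[0.95,0.16,0,0,0,0,0.4],[0.95,0.16,0,0,0,0,0.4],[0.95,0.16,0,0,0,0,0.4],[0.95,0.17,0,0,0,0,0.4],[0,0,0,0,0,-1,0.4],[0,0,0,0,0,-1,0.4]]'
python3 -m handwheel '[[0,0,0.3,0,0,-1,0.4],[0,0,0.4,0,0,-1,0.4],[0,0,0.4,0,0,-1,0.4],[0,0,0.4,0,0,-1,0.4],[0,0,0.4,0,0,-1,0.4],[0,0,0.4,0,0,-1,0.4],[0,0,0.3,0,0,-1,0.4],[0,0,0,0,0,-1,0.4],[0,0,0,0,0,-1,0.4],[0,0,0,0,0,-0.29,0.4]]'
python3 -m handwheel '[[0,0,0,0,0,0,0.4],[0,0,0,0,0,0,0.4]]'
python3 go.py 0.5878 0.337 0.0165 158.4
```

```text
clock: 60.73
position: [0.5877, 0.338, 0.154]
tcp_rot: [-3.141, 0.0, 1.796]
ft_force: [1.5, 0.1, 0.2]
finger_gap: 0.602
finger_force: 0.0
clock: 61.57
position: [0.5878, 0.3361, 0.0758]
tcp_rot: [-3.141, -0.001, 2.765]
ft_force: [0.5, -0.2, 0.2]
finger_gap: 0.602
finger_force: 0.0
clock: 61.73
position: [0.5878, 0.3366, 0.0763]
tcp_rot: [-3.141, -0.0, 2.761]
ft_force: [-0.1, -0.2, 0.4]
finger_gap: 0.602
finger_force: 0.0
t61.7 pos [0.588 0.337 0.076] q [ 0.353  0.495  1.572 -0.     1.074 -0.837] F [-0.089 -0.152  0.396] gap 0.602 ff 0.0
turn u [-0.003 -0.002 -0.036] | shift after turn u [0.005 0.011 1.992] | shift now u [0.005 0.011 1.992]
```

```bash

python3 -m handwheel '[[0,0.01,0.6,0,0,0,0.4],[0,0,0.6,0,0,0,0.4],[0,0,0.4,0,0,0,0.4],[0,0,0.2,0,0,0,0.4],[0,0,0.1,0,0,0,0.4],[0,0,0.04,0,0,0,0.4],[0,0,0,0,0,0,0.4],[0,0,0,0,0,0,0.4],[0,0,0,0,0,0,0.4]]'
python3 go.py 0.5878 0.337 0.0165 158.4
```

```text
clock: 62.48
position: [0.5883, 0.3383, 0.0192]
tcp_rot: [3.14, 0.001, 2.763]
ft_force: [-0.3, -0.2, 0.0]
finger_gap: 0.604
finger_force: 0.0
t62.5 pos [0.588 0.338 0.019] q [ 0.355  0.58   1.573 -0.     0.987 -0.837] F [-0.273 -0.177  0.029] gap 0.604 ff 0.0
turn u [ 0.011  0.012 -0.012] | shift after turn u [-0.    -0.046  0.089] | shift now u [ 0.    -0.046  0.089]
```

```bash

python3 -m handwheel '[[0,-0.02,0.06,0,0,0,0.4],[0,0,0,0,0,0,0.4],[0,0,0,0,0,0,0.6],[0,0,0,0,0,0,0.8],[0,0,0,0,0,0,0.8],[0,0,0,0,0,0,0.8],[0,0,0,0,0,0,0.8],[0,0,0,0,0,0,0.8]]' 100
python3 -m handwheel '[[0,0,-0.1,0,0,0,0.8],[0,0,-0.3,0,0,0,0.8],[0,0,-0.5,0,0,0,0.8],[0,0,-0.7,0,0,0,0.8],[0,0,-0.8,0,0,0.5,0.8],[0,0,-0.8,0,0,1,0.8],[0,0,-0.6,0,0,1,0.8],[0,0,-0.2,0,0,1,0.8],[0,0,0,0,0,1,0.8],[0,0,0,0,0,1,0.8]]'
python3 -m handwheel '[[0,0,0,0,0,1,0.8],[0,0,0,0,0,1,0.8],[0,0,0,0,0,1,0.8],[0,0,0,0,0,1,0.8],[0,0,0,0,0,1,0.8],[0,0,0,0,0,0.8,0.8],[0,0,0,0,0,0,0.8],[0,0,0,0,0,0,0.8]]'
python3 well.py 96 8 80 0
```

```text
clock: 63.15
position: [0.5879, 0.3377, 0.0171]
tcp_rot: [3.141, 0.001, 2.763]
ft_force: [-1.7, -0.3, 4.4]
finger_gap: 0.332
finger_force: 100.7
clock: 63.98
position: [0.588, 0.3377, 0.1387]
tcp_rot: [3.139, 0.001, 2.182]
ft_force: [0.3, -0.5, -1.9]
finger_gap: 0.334
finger_force: 99.0
clock: 64.65
position: [0.5875, 0.3375, 0.1371]
tcp_rot: [3.141, -0.0, 1.582]
ft_force: [-0.5, -0.3, -1.4]
finger_gap: 0.334
finger_force: 99.0
t64.7 pos [0.587 0.337 0.137] q [ 0.354  0.417  1.555 -0.     1.169  0.343] F [-0.529 -0.286 -1.376] gap 0.334 ff 99.0
turn u [ 0.006 -0.002  0.025] | shift after turn u [-17.699  -5.184   1.455] | shift now u [-17.685  -5.232   1.448]
```

```bash

python3 -m handwheel '[[-0.5,-0.2,0,0,0,0.02,0.8],[-0.9,-0.26,0,0,0,0,0.8],[-0.9,-0.26,0,0,0,0,0.8],[-0.9,-0.26,0,0,0,0,0.8],[-0.9,-0.26,0,0,0,0,0.8],[-0.9,-0.26,0,0,0,0,0.8],[-0.9,-0.26,0,0,0,0,0.8],[-0.9,-0.26,0,0,0,0,0.8],[-0.9,-0.26,0,0,0,0,0.8],[-0.9,-0.26,0,0,0,0,0.8]]'
python3 -m handwheel '[[-0.9,-0.26,0,0,0,0,0.8],[-0.9,-0.26,0,0,0,0,0.8],[-0.9,-0.26,0,0,0,0,0.8],[-0.9,-0.26,0,0,0,0,0.8],[-0.9,-0.26,0,0,0,0,0.8],[-0.9,-0.26,0,0,0,0,0.8],[-0.9,-0.26,0,0,0,0,0.8],[-0.9,-0.26,0,0,0,0,0.8],[-0.9,-0.26,0,0,0,0,0.8],[-0.9,-0.3,0,0,0,0,0.8]]'
python3 -m handwheel '[[-0.1,0,0,0,0,0,0.8],[0,0,0,0,-1,0,0.8],[0,0,0,0,-1,0,0.8],[0,0,0,0,0,0,0.8],[0,0,0,0,0,0,0.8],[0,0,0,0,0,0,0.8]]'
python3 well.py 96 8 35 12
```

```text
clock: 65.48
position: [0.5126, 0.0777, 0.1369]
tcp_rot: [3.141, 0.0, 1.58]
ft_force: [0.0, -0.1, -0.9]
finger_gap: 0.327
finger_force: 99.1
clock: 66.32
position: [0.4354, -0.193, 0.137]
tcp_rot: [3.141, 0.001, 1.58]
ft_force: [0.8, 0.4, -0.7]
finger_gap: 0.329
finger_force: 99.1
clock: 66.82
position: [0.4362, -0.1944, 0.1367]
tcp_rot: [3.141, 0.208, 1.579]
ft_force: [0.1, 0.3, -0.9]
finger_gap: 0.327
finger_force: 99.1
t66.8 pos [ 0.436 -0.194  0.137] q [-0.57  -0.065  2.12  -0.209  0.981 -0.471] F [ 0.125  0.35  -0.918] gap 0.327 ff 99.1
turn u [ 0.002 -0.016 -0.004] | shift after turn u [0.691 0.014 2.869] | shift now u [0.687 0.013 2.871]
```

```bash

python3 -m handwheel '[[0.22,0.01,0.5,0,0,0,0.8],[0.23,0,0.6,0,0,0,0.8],[0.23,0,0.6,0,0,0,0.8],[0,0,0.5,0,0,0,0.8],[0,0,0.4,0,0,0,0.8],[0,0,0.25,0,0,0,0.8],[0,0,0,0,0,0,0.8],[0,0,0,0,0,0,0.8],[0,0,0,0,0,0,0.8]]'
python3 well.py 96 8 30 12
python3 -m handwheel '[[0.05,0,0.09,0,0,0,0.8],[0.02,0,0.09,0,0,0,0.8],[0,0,0,0,0,0,0.8],[0,0,0,0,0,0,0.8],[0,0,0,0,0,0,0.8]]'
python3 well.py 96 -4.4 30 12
```

```text
clock: 67.57
position: [0.4368, -0.193, 0.0494]
tcp_rot: [3.14, 0.21, 1.577]
ft_force: [0.5, -0.1, -1.4]
finger_gap: 0.331
finger_force: 99.1
t67.6 pos [ 0.437 -0.193  0.049] q [-0.566  0.107  2.145 -0.248  0.789 -0.406] F [ 0.525 -0.136 -1.394] gap 0.331 ff 99.1
turn u [ 0.009  0.005 -0.02 ] | shift after turn u [ 0.075 -0.008  0.194] | shift now u [ 0.075 -0.009  0.194]
clock: 67.98
position: [0.4362, -0.1915, 0.0428]
tcp_rot: [3.141, 0.209, 1.578]
ft_force: [0.3, 0.0, -0.5]
finger_gap: 0.329
finger_force: 99.1
t68.0 pos [ 0.436 -0.191  0.043] q [-0.563  0.12   2.147 -0.252  0.777 -0.399] F [ 0.28   0.026 -0.515] gap 0.329 ff 99.1
turn u [-0.002  0.001 -0.014] | shift after turn u [ 0.383  0.013 -0.094] | shift now u [ 0.383  0.012 -0.094]
```

```bash

python3 -m handwheel '[[0.1,0,-0.03,0,0,0,0.8],[0.1,0,-0.03,0,0,0,0.8],[0.1,0,-0.02,0,0,0,0.8],[0.08,0,-0.02,0,0,0,0.8],[0,0,0,0,0,0,0.8],[0,0,0,0,0,0,0.8]]'
python3 well.py 96 -4 24.2 6
python3 -m handwheel '[[-0.01,0,0.05,0,0.33,0,0.8],[-0.01,0,0.08,0,0.33,0,0.8],[-0.01,0,0.06,0,0.34,0,0.8],[-0.01,0,0.05,0,0.33,0,0.8],[-0.01,0,0.06,0,0.33,0,0.8],[0,0,0.06,0,0.34,0,0.8],[0,0,0,0,0,0,0.8],[0,0,0,0,0,0,0.8],[0,0,0,0,0,0,0.8]]'
python3 well.py 96 -4 19.3 0
```

```text
clock: 68.48
position: [0.4361, -0.1795, 0.0433]
tcp_rot: [3.142, 0.209, 1.578]
ft_force: [-0.8, 0.5, -1.3]
finger_gap: 0.33
finger_force: 99.1
t68.5 pos [ 0.436 -0.18   0.043] q [-0.541  0.111  2.156 -0.255  0.781 -0.375] F [-0.809  0.52  -1.257] gap 0.33 ff 99.1
turn u [-0.001  1.    -0.011] | shift after turn u [-0.044  0.013  0.196] | shift now u [-0.023  0.013  0.2  ]
clock: 69.23
position: [0.4363, -0.1829, 0.0331]
tcp_rot: [3.141, 0.001, 1.578]
ft_force: [-0.1, -0.8, -0.4]
finger_gap: 0.333
finger_force: 99.9
t69.2 pos [ 0.436 -0.183  0.033] q [-0.637  0.161  2.111 -0.001  0.868 -0.643] F [-0.091 -0.795 -0.416] gap 0.333 ff 99.9
turn u [ 0.005  0.013 -0.015] | shift after turn u [0.002 0.006 0.009] | shift now u [0.002 0.006 0.009]
```

```bash

python3 -m handwheel '[[0,0,0.05,0,0,0,0.8],[0,0,0,0,0,0,0.8]]'
python3 -m handwheel '[[0,0,0,0,0,0,0.55],[0,0,0,0,0,0,0.55],[0,0,0,0,0,0,0.55],[0,0,-0.1,0,0,0,0.55],[0,0,-0.5,0,0,0,0.55],[0,0,-1,0,0,0,0.5],[0,0,-1,0,0,0,0.4],[0,0,-1,0,0,0,0.4],[0.7,0,-1,0,0,0,0.6],[0.9,0,-1,0,0,0,1]]'
python3 -m handwheel '[[0.9,0,0,0,0,0,1],[0.9,0,0,0,0,0,1],[0.9,0,0,0,0,0,1],[0.9,0,0,0,0,0,1],[0.9,0,0,0,0,0,1],[0.9,0,0,0,0,0,1],[0.9,0,0,0,0,0,1],[0,0,0,0,0,0,1]]'
python3 - <<'E'
from go import *
C={n:cam(n) for n in("top","side")}
a=C["top"]["color"];b=C["side"]["color"]
f=lambda x,s:cv2.resize(x,s,interpolation=cv2.INTER_CUBIC)
img=np.hstack([f(a[140:280,395:525],(390,450)),f(b[75:195,335:465],(410,450))])
img=np.vstack([img,np.hstack([f(a[230:280,200:300],(390,150)),f(b[260:320,260:360],(410,150))])])
save(img,"m4.png")
r={n:nets.mark_of(n,"lid_edge") for n in C};print(r)
p,e=tri(C["top"],r["top"][0]["location"],C["side"],r["side"][0]["location"]);print(p,e)
E
python3 go.py 0.5325 -0.33 0.27 90.5
```

```text
clock: 69.4
position: [0.4364, -0.1829, 0.033]
tcp_rot: [-3.141, 0.001, 1.579]
ft_force: [-7.1, 2.1, 15.9]
finger_gap: 0.332
finger_force: 104.2
clock: 70.23
position: [0.4354, -0.1349, 0.2008]
tcp_rot: [3.142, 0.0, 1.575]
ft_force: [0.3, -0.7, -0.2]
finger_gap: 0.329
finger_force: 0.0
clock: 70.9
position: [0.4334, 0.0578, 0.1988]
tcp_rot: [-3.141, -0.001, 1.582]
ft_force: [0.4, -0.6, -0.2]
finger_gap: 0.002
finger_force: 0.0
{'top': [{'location': [196.9, 506.6], 'conf': 0.89}, {'location': [150.1, 278.7], 'conf': 0.71}], 'side': [{'location': [79.9, 406.1], 'conf': 0.7}]}
[ 0.534 -0.269  0.185] 0.0027616778278747537
t71.1 pos [0.434 0.054 0.199] q [-0.136 -0.226  2.125 -0.     1.242 -0.143] F [ 0.617  0.541 -0.274] gap 0.001 ff 0.0
turn u [-0.004  0.002 -0.019] | shift after turn u [-12.829   3.164  -2.363] | shift now u [-12.823   3.188  -2.361]
```

View pics/m4.png

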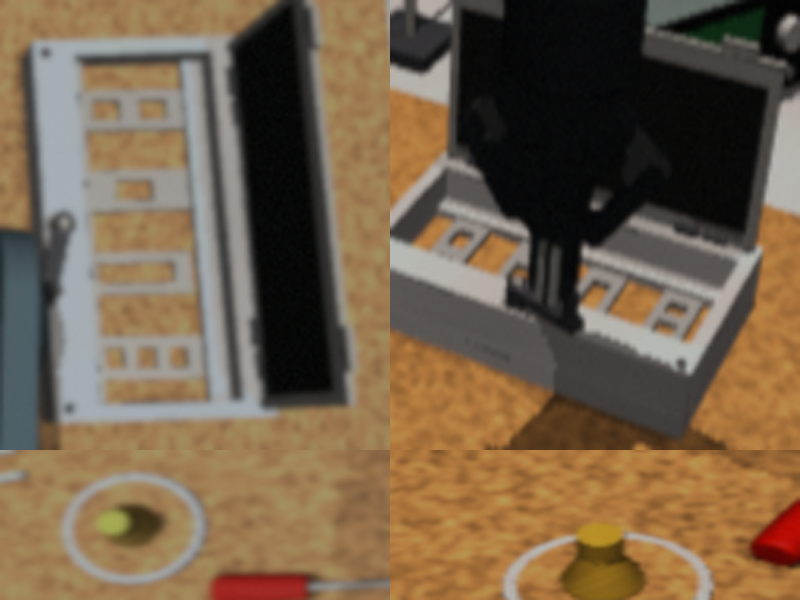

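All four shims lie flat in the well, from slot row 110 down to 357 in the left panel, and the cone stands inside the ring. Next I'll take the closed fingers over and behind the lid.

```bash

python3 -m handwheel '[[0,0,-1,0,0,0,1],[0,0.2,-1,0,0,0,1],[-0.6,0.3,-0.3,0,0,0,1],[-0.9,0.3,0,0,0,0,1],[-0.9,0.3,0,0,0,0,1],[-0.9,0.3,0,0,0,0,1],[-0.9,0.3,0,0,0,0,1],[-0.9,0.3,0,0,0,0,1],[-0.9,0.3,0,0,0,0,1],[-0.9,0.3,0,0,0,0,1]]'
python3 -m handwheel '[[-0.9,0.3,0,0,0,0,1],[-0.9,0.2,0,0,0,0,1],[-0.9,0,0,0,0,0,1],[-0.9,0,0,0,0,0,1],[-0.9,0,0,0,0,0,1],[-0.7,0,0,0,0,0,1],[0,0,0,0,0,0,1],[0,0,0,0,0,0,1]]'
python3 go.py 0.5325 -0.31 0.179 90.5
```

```text
clock: 71.93
position: [0.5136, -0.1548, 0.2682]
tcp_rot: [-3.141, 0.0, 1.575]
ft_force: [-0.8, 0.8, 0.2]
finger_gap: -0.002
finger_force: 0.0
clock: 72.6
position: [0.529, -0.3097, 0.2678]
tcp_rot: [-3.141, -0.001, 1.574]
ft_force: [1.3, 0.9, 0.4]
finger_gap: 0.001
finger_force: 0.0
t72.6 pos [ 0.529 -0.31   0.268] q [-0.714  0.145  1.637  0.     1.361 -0.718] F [1.257 0.875 0.388] gap 0.001 ff 0.0
turn u [-0.006 -0.007 -0.049] | shift after turn u [-0.01   0.117  2.961] | shift now u [-0.012  0.119  2.961]
```

```bash

python3 -m handwheel '[[0,0.1,0.7,0,0,-0.05,1],[0,0,0.7,0,0,0,1],[0,0,0.7,0,0,0,1],[0,0,0.6,0,0,0,1],[0,0,0.26,0,0,0,1],[0.4,0,0,0,0,0,1],[0.3,0,0,0,0,0,1],[0.1,0,0,0,0,0,1],[0,0,0,0,0,0,1],[0,0,0,0,0,0,1]]'
python3 -m handwheel '[[0.15,0,0,0,0,0,1],[0.15,0,0,0,0,0,1],[0.15,0,0,0,0,0,1],[0,0,0,0,0,0,1]]'
python3 go.py 0.5325 -0.276 0.179 90.5
```

```text
clock: 73.43
position: [0.5333, -0.2838, 0.1811]
tcp_rot: [3.14, 0.002, 1.584]
ft_force: [-0.9, 0.3, 1.0]
finger_gap: -0.0
finger_force: 0.0
clock: 73.77
position: [0.5329, -0.2713, 0.1807]
tcp_rot: [3.14, 0.003, 1.583]
ft_force: [-0.1, -3.4, 1.1]
finger_gap: -0.002
finger_force: 2.1
t73.8 pos [ 0.533 -0.271  0.181] q [-0.66   0.192  1.749 -0.002  1.197 -0.672] F [-0.084 -3.447  1.057] gap -0.002 ff 2.1
turn u [0.015 0.033 0.037] | shift after turn u [-0.157 -0.014  0.057] | shift now u [-0.157 -0.015  0.057]
```

```bash

python3 -m handwheel '[[0.3,0,0.02,0,0,0,1],[0.32,0,0.02,0,0,0,1],[0.32,0,0.07,0,0,0,1],[0.32,0,0.07,0,0,0,1],[0.3,0,0.12,0,0,0,1],[0.3,0,0.12,0,0,0,1],[0,0,0,0,0,0,1]]'
python3 go.py 0.5325 -0.2193 0.1665 90.5
python3 -c "
from h import *
C={n:cam(n) for n in('top','side')}
r={n:nets.mark_of(n,'lid_edge')[:1] for n in C};print(r)
if all(r.values()): print(tri(C['top'],r['top'][0]['location'],C['side'],r['side'][0]['location']))"
```

```text
clock: 74.35
position: [0.5316, -0.2134, 0.1663]
tcp_rot: [-3.141, -0.001, 1.584]
ft_force: [-0.2, 0.0, 0.0]
finger_gap: -0.003
finger_force: 0.0
t74.3 pos [ 0.532 -0.213  0.166] q [-0.58   0.155  1.82   0.001  1.167 -0.593] F [-0.22   0.003  0.031] gap -0.003 ff 0.0
turn u [-0.005 -0.012  0.04 ] | shift after turn u [-0.198  0.029 -0.006] | shift now u [-0.199  0.028 -0.006]
{'top': [{'location': [199.7, 464.6], 'conf': 0.78}], 'side': [{'location': [97.3, 393.3], 'conf': 0.93}]}
(array([ 0.53043089, -0.18711294,  0.17308983]), np.float64(0.003903722426497199))
```

```bash

python3 -m handwheel '[[0.2,0,0.12,0,0,0,1],[0.25,0,0.16,0,0,0,1],[0.22,0,0.2,0,0,0,1],[0.2,0,0.18,0,0,0,1],[0.17,0,0.2,0,0,0,1],[0.14,0,0.18,0,0,0,1],[0.12,0,0.16,0,0,0,1],[0,0,0,0,0,0,1],[0,0,0,0,0,0,1]]'
python3 go.py 0.5325 -0.1765 0.1273 90.5
python3 -c "
from h import *
C={n:cam(n) for n in('top','side')}
r={n:nets.mark_of(n,'lid_edge')[:1] for n in C};print(r)
if all(r.values()): print(tri(C['top'],r['top'][0]['location'],C['side'],r['side'][0]['location']))"
```

```text
clock: 75.3
position: [0.5306, -0.1748, 0.1299]
tcp_rot: [-3.139, -0.002, 1.584]
ft_force: [0.0, -0.6, -0.3]
finger_gap: 0.0
finger_force: 0.0
t75.3 pos [ 0.531 -0.175  0.13 ] q [-0.521  0.174  1.873  0.     1.097 -0.534] F [ 0.013 -0.556 -0.312] gap 0.0 ff 0.0
turn u [-0.021 -0.014  0.039] | shift after turn u [-0.057  0.063  0.087] | shift now u [-0.058  0.063  0.087]
{'top': [{'location': [204.7, 436.9], 'conf': 0.71}], 'side': [{'location': [121.9, 387.0], 'conf': 0.55}]}
(array([ 0.52534046, -0.14293845,  0.13028704]), np.float64(0.009461644196283578))
```

```bash

python3 -m handwheel '[[0.06,0,0.12,0,0,0,1],[0.06,0,0.12,0,0,0,1],[0.06,0,0.12,0,0,0,1],[0.06,0,0.12,0,0,0,1],[0.06,0,0.12,0,0,0,1],[0.04,0,0.12,0,0,0,1],[0.04,0,0.12,0,0,0,1],[0.04,0,0.12,0,0,0,1],[0.03,0,0.12,0,0,0,1],[0.03,0,0.12,0,0,0,1]]'
python3 -m handwheel '[[0.02,0,0.1,0,0,0,1],[0.02,0,0.1,0,0,0,1],[0.02,0,0.1,0,0,0,1],[0.01,0,0.1,0,0,0,1],[0.01,0,0.1,0,0,0,1],[0,0,0,0,0,0,1],[0,0,0,0,0,0,1]]'
python3 go.py 0.5325 -0.159 0.072 90.5
```

```text
clock: 76.33
position: [0.5309, -0.1609, 0.0944]
tcp_rot: [-3.141, -0.0, 1.583]
ft_force: [1.5, 1.0, 1.0]
finger_gap: -0.002
finger_force: 0.6
clock: 76.92
position: [0.5309, -0.1588, 0.0796]
tcp_rot: [-3.141, -0.0, 1.583]
ft_force: [0.3, 0.1, 0.5]
finger_gap: 0.001
finger_force: 0.0
t76.9 pos [ 0.531 -0.159  0.08 ] q [-0.495  0.243  1.902 -0.     0.998 -0.507] F [0.343 0.135 0.477] gap 0.001 ff 0.0
turn u [-0.005 -0.001  0.034] | shift after turn u [-0.007  0.054  0.252] | shift now u [-0.007  0.054  0.252]
```

```bash

python3 -m handwheel '[[0,0,0.08,0,0,0,1],[0,0,0.08,0,0,0,1],[0,0,0.07,0,0,0,1],[0,0,0,0,0,0,1],[0,0,0,0,0,0,1],[0,0,0,0,0,0,1]]'
python3 -m handwheel '[[0,0,0.05,0,0,0,1],[0,0,0.03,0,0,0,1],[0,0,0,0,0,0,1],[0,0,0,0,0,0,1]]'
python3 -m handwheel '[[0,0,0.04,0,0,0,1],[0,0,0,0,0,0,1],[0,0,0,0,0,0,1]]'
```

```text
clock: 77.42
position: [0.531, -0.1588, 0.0729]
tcp_rot: [-3.141, 0.0, 1.583]
ft_force: [0.0, -0.3, 0.3]
finger_gap: -0.004
finger_force: 0.0
clock: 77.75
position: [0.5313, -0.1589, 0.072]
tcp_rot: [-3.141, 0.0, 1.583]
ft_force: [-4.6, 1.2, 10.5]
finger_gap: 0.002
finger_force: 5.0
clock: 78.0
position: [0.5314, -0.159, 0.0719]
tcp_rot: [-3.141, -0.0, 1.584]
ft_force: [-8.2, 4.1, 18.2]
finger_gap: 0.003
finger_force: 9.2
```

```bash

python3 -m handwheel '[[0,0,-0.1,0,0,0,1],[0,0,-0.7,0,0,0,1],[0,0,-0.8,0,0,0,1],[0,0,-0.5,0,0,0,1],[0.7,-0.3,0,0,0,0,1],[0.7,-0.35,0,0,0,0,1],[0.7,-0.35,0,0,0,0,1],[0.7,-0.35,0,0,0,0,1],[0.5,-0.2,0,0,0,0,1],[0,0,0,0,0,0,1]]'
python3 -m handwheel '[[0,0,0,0,0,0,1],[0,0,0,0,0,0,1]]'
python3 - <<'E'
from go import *
C={n:cam(n) for n in("top","side")}
for t in("latch_post","lid_edge"):
    r={n:nets.mark_of(n,t)[:2] for n in C}
    for a in r["top"]:
        for b in r["side"]:
            p,e=tri(C["top"],a["location"],C["side"],b["location"]); print(t,p,round(e,4),a["conf"],b["conf"])
p=w((49,-121,87)); print(p); plan(p,90.5)
f=lambda x,s:cv2.resize(x,s,interpolation=cv2.INTER_CUBIC)
save(np.hstack([f(C["top"]["color"][140:280,395:525],(390,450)),f(C["side"]["color"][75:215,335:465],(410,450))]),"m5.png")
E
```

```text
clock: 78.83
position: [0.482, -0.0581, 0.1318]
tcp_rot: [-3.14, -0.001, 1.586]
ft_force: [0.2, 0.2, 0.3]
finger_gap: 0.001
finger_force: 0.0
clock: 79.0
position: [0.484, -0.061, 0.1327]
tcp_rot: [3.141, 0.001, 1.583]
ft_force: [0.9, 0.3, -0.3]
finger_gap: -0.001
finger_force: 0.0
[ 0.482 -0.065  0.087]
t79.3 pos [ 0.484 -0.061  0.132] q [-0.358  0.004  2.051 -0.     1.086 -0.37 ] F [-0.109 -0.808  0.212] gap -0.001 ff 0.0
turn u [-0.     0.     0.027] | shift after turn u [-0.151 -0.04   1.514] | shift now u [-0.151 -0.04   1.514]
```

```bash

python3 -m handwheel '[[0.1,0,0.6,0,0,0,1],[0,0,0.5,0,0,0,1],[0,0,0.3,0,0,0,1],[0,0,0.12,0,0,0,1],[0,0,0,0,0,0,1],[0,0,0,0,0,0,1],[0,0,0,0,0,0,1]]'
python3 - <<'E'
from go import *
for q in((49,-37),(50,-20),(50,0),(48,15),(43,28),(36,37),(30,43),(27,45)): 
    print(q);plan(w((q[0],-74+q[1],87)),90.5)
E
```

```text
clock: 79.88
position: [0.484, -0.0577, 0.0877]
tcp_rot: [3.14, 0.001, 1.583]
ft_force: [0.5, -0.6, 0.1]
finger_gap: 0.002
finger_force: 0.0
(49, -37)
t79.9 pos [ 0.484 -0.058  0.088] q [-0.352  0.082  2.069  0.     0.989 -0.364] F [ 0.453 -0.65   0.068] gap 0.002 ff 0.0
turn u [0.015 0.005 0.033] | shift after turn u [-0.591 -0.055  0.023] | shift now u [-0.591 -0.057  0.023]
(50, -20)
t79.9 pos [ 0.484 -0.058  0.088] q [-0.352  0.082  2.069  0.     0.989 -0.364] F [ 0.453 -0.65   0.068] gap 0.002 ff 0.0
turn u [0.015 0.005 0.033] | shift after turn u [-1.158 -0.089  0.023] | shift now u [-1.158 -0.093  0.024]
(50, 0)
t79.9 pos [ 0.484 -0.058  0.088] q [-0.352  0.082  2.069  0.     0.989 -0.364] F [ 0.453 -0.65   0.068] gap 0.002 ff 0.0
turn u [0.015 0.005 0.033] | shift after turn u [-1.825 -0.089  0.023] | shift now u [-1.824 -0.095  0.024]
(48, 15)
t79.9 pos [ 0.484 -0.058  0.088] q [-0.352  0.082  2.069  0.     0.989 -0.364] F [ 0.453 -0.65   0.068] gap 0.002 ff 0.0
turn u [0.015 0.005 0.033] | shift after turn u [-2.325 -0.022  0.023] | shift now u [-2.325 -0.03   0.024]
(43, 2
[... 245 characters left out ...]
9 pos [ 0.484 -0.058  0.088] q [-0.352  0.082  2.069  0.     0.989 -0.364] F [ 0.453 -0.65   0.068] gap 0.002 ff 0.0
turn u [0.015 0.005 0.033] | shift after turn u [-3.058  0.378  0.023] | shift now u [-3.059  0.367  0.025]
(30, 43)
t79.9 pos [ 0.484 -0.058  0.088] q [-0.352  0.082  2.069  0.     0.989 -0.364] F [ 0.453 -0.65   0.068] gap 0.002 ff 0.0
turn u [0.015 0.005 0.033] | shift after turn u [-3.258  0.578  0.023] | shift now u [-3.26   0.567  0.026]
(27, 45)
t79.9 pos [ 0.484 -0.058  0.088] q [-0.352  0.082  2.069  0.     0.989 -0.364] F [ 0.453 -0.65   0.068] gap 0.002 ff 0.0
turn u [0.015 0.005 0.033] | shift after turn u [-3.325  0.678  0.023] | shift now u [-3.327  0.666  0.026]
```

```bash

python3 -m handwheel '[[-0.2,-0.03,0,0,0,0,1],[-0.2,-0.03,0,0,0,0,1],[-0.2,-0.03,0,0,0,0,1],[-0.2,0,0,0,0,0,1],[-0.2,0,0,0,0,0,1],[-0.2,0,0,0,0,0,1],[0,0,0,0,0,0,1]]'; python3 ft.py
python3 -m handwheel '[[-0.2,0,0,0,0,0,1],[-0.2,0,0,0,0,0,1],[-0.2,0,0,0,0,0,1],[-0.25,0.03,0,0,0,0,1],[-0.25,0.04,0,0,0,0,1],[0,0,0,0,0,0,1]]'; python3 ft.py
python3 -m handwheel '[[-0.22,0.08,0,0,0,0,1],[-0.22,0.08,0,0,0,0,1],[-0.15,0.12,0,0,0,0,1],[-0.15,0.12,0,0,0,0,1],[-0.1,0.1,0,0,0,0,1],[-0.1,0.1,0,0,0,0,1],[-0.05,0.08,0,0,0,0,1],[0,0,0,0,0,0,1],[0,0,0,0,0,0,1]]'
python3 - <<'E'
from go import *
plan(w((28,-74+44,87)),90.5)
E
```

```text
clock: 80.47
position: [0.4809, -0.0944, 0.0866]
tcp_rot: [-3.141, 0.0, 1.582]
ft_force: [-0.4, -1.0, 0.3]
finger_gap: -0.002
finger_force: 0.0
pos [ 0.481 -0.094  0.087] F [-0.393 -1.049  0.289] T [ 0.028 -0.014  0.045] eff [ -0.166 -30.57  -26.761   0.004   0.055  -0.08 ]
clock: 80.97
position: [0.4846, -0.1281, 0.0874]
tcp_rot: [3.14, 0.001, 1.582]
ft_force: [1.2, -0.0, -0.2]
finger_gap: 0.001
finger_force: 0.0
pos [ 0.485 -0.128  0.087] F [ 1.211 -0.045 -0.189] T [ 0.008 -0.027 -0.014] eff [ -0.03  -31.222 -26.518   0.061  -0.033  -0.093]
clock: 81.72
position: [0.5053, -0.1532, 0.0866]
tcp_rot: [3.14, -0.006, 1.583]
ft_force: [6.0, 14.9, 1.4]
finger_gap: -0.002
finger_force: 6.7
t81.7 pos [ 0.505 -0.153  0.087] q [-0.512  0.175  1.967  0.007  1.002 -0.528] F [ 5.977 14.928  1.446] gap -0.002 ff 6.7
turn u [ 0.013 -0.057  0.032] | shift after turn u [-0.102 -0.036 -0.015] | shift now u [-0.101 -0.036 -0.016]
```

```bash

python3 -m handwheel '[[0.1,0,0,0,0,0,1],[0.05,0.05,0,0,0,0,1],[0,0.1,0,0,0,0,1],[0,0,0,0,0,0,1]]'; python3 ft.py
python3 -m handwheel '[[0,0.1,0,0,0,0,1],[0,0,0,0,0,0,1],[0,0,0,0,0,0,1]]'; python3 ft.py
```

```text
clock: 82.05
position: [0.5091, -0.1518, 0.0868]
tcp_rot: [-3.141, 0.001, 1.583]
ft_force: [-0.6, 1.0, -0.2]
finger_gap: 0.003
finger_force: 0.4
pos [ 0.509 -0.152  0.087] F [-0.639  0.988 -0.231] T [0.072 0.027 0.02 ] eff [ -0.002 -34.856 -27.45   -0.068  -0.111   0.024]
clock: 82.3
position: [0.512, -0.1516, 0.0868]
tcp_rot: [3.141, 0.0, 1.583]
ft_force: [-0.8, 0.4, 0.0]
finger_gap: 0.001
finger_force: 0.2
pos [ 0.512 -0.152  0.087] F [-0.814  0.415  0.01 ] T [0.004 0.085 0.012] eff [  0.111 -34.948 -27.32    0.045  -0.097  -0.002]
```

```bash

python3 -m handwheel '[[0,-0.3,0,0,0,0,1],[0,-0.5,0,0,0,0,1],[0,0,-0.7,0,0,0,1],[0,0,-1,0,0,0,1],[0.5,-0.5,-1,0,0,0,1],[0.9,0,-1,0,0,0,1],[0.9,0,0,0,0,0,1],[0.9,0,0,0,0,0,1],[0.9,0,0,0,0,0,1],[0.9,0,0,0,0,0,1]]'
python3 -m handwheel '[[0.9,0,-0.5,0,0,0,1],[0.9,0,-0.5,0,0,0,1],[0.9,0,0,0,0,0,1],[0.9,0,0,0,0,0,1],[0.9,0,0,0,0,0,1],[0,0,0,0,0,0,1],[0,0,0,0,0,0,1]]'
python3 - <<'E'
from go import *
C={n:cam(n) for n in("top","side")}
for t in("latch_post","lid_edge","cone_grip","rest_top"):
    r={n:nets.mark_of(n,t)[:2] for n in C}
    for a in r["top"]:
        for b in r["side"]:
            p,e=tri(C["top"],a["location"],C["side"],b["location"]); print(t,p,round(e,4),round(a["conf"],2),round(b["conf"],2))
print("piv",w((0,-74,74)),"lid edge shut",w((0,-62,55)))
f=lambda x,s:cv2.resize(x,s,interpolation=cv2.INTER_CUBIC)
save(np.hstack([f(C["top"]["color"][140:280,395:525],(390,450)),f(C["side"]["color"][75:215,335:465],(410,450))]),"m6.png")
E
```

```text
clock: 83.13
position: [0.4705, -0.0007, 0.1983]
tcp_rot: [3.14, 0.0, 1.583]
ft_force: [1.2, -0.2, -0.7]
finger_gap: 0.003
finger_force: 0.0
clock: 83.72
position: [0.4688, 0.134, 0.2278]
tcp_rot: [3.141, 0.0, 1.586]
ft_force: [-0.4, -0.3, 0.7]
finger_gap: -0.004
finger_force: 0.0
latch_post [ 0.502 -0.144  0.133] 0.0265 0.7 0.75
latch_post [ 0.522 -0.159  0.074] 0.0038 0.7 0.7
lid_edge [ 0.533 -0.126  0.049] 0.0091 0.85 0.71
cone_grip [0.428 0.329 0.057] 0.0092 0.67 0.84
rest_top [0.433 0.327 0.003] 0.007 0.98 0.67
piv [ 0.532 -0.112  0.074] lid edge shut [ 0.532 -0.124  0.055]
```

View pics/m6.png

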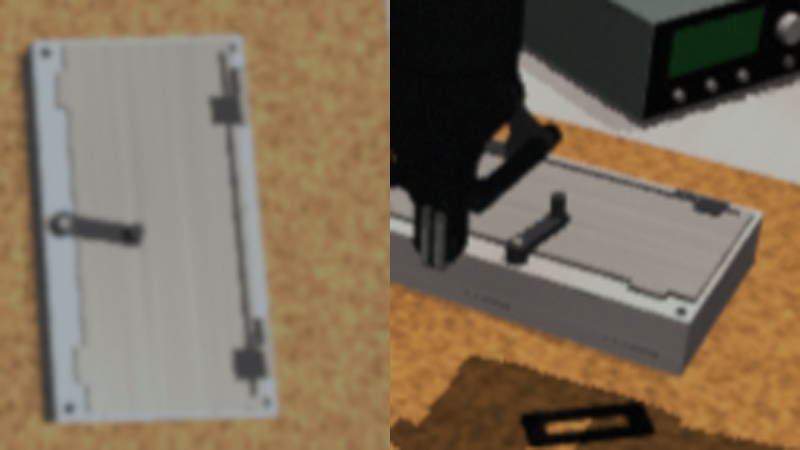

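The last picture shows the lid seated on the rim, with the latch bar from its pivot at (62,224) to its end at (138,236). That puts the latch at about 1.37 rad, over the 1.2 needed. The robot is clear of everything, so I'm handing in.

```bash
python3 -c "
from station import order
print(order.sign_off())"
```

```text
the job is handed in; nothing more can be done
None
```

I handed the job in, and no verdict came back. By the last pictures, the cone stands on the rest, all four shims were flat in the well before the lid went down, and the lid is shut with the latch across at about 1.37 rad.

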